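# Fit a worm-drive clamp on the cooler's barbed outlet

## Robot

A 7-joint arm with a two-finger parallel gripper is mounted at the origin on the work surface. World frame = base frame: x ahead of the robot, y to its left, z up, the work surface at z = 0. Lengths are in mm, angles in rad, forces in N, time in s.
With the tool pointing down it reaches from about 400 to 875 mm from the base axis. Payload 4.4 kg.
Tool frame: the origin (TCP) lies on the centre line of the jaws, within the pads' length; the fingertips stand 14 mm ahead of it and the grasp point (between the pads) lies 5 mm behind it; z points along the fingers, x is the direction in which the jaws open and shut, and the axes are right-handed (so a half turn about z gives the same grasp; the last joint's range is limited). The gripper opens to 85 mm and grips with 20 to 120 N. Pads are 22 mm wide; open, the fingers measure 114 mm over their backs; the gripper's body (76 mm by 85 mm) begins 54 mm behind the grasp point. The pads swing forward as they close: fully open they stand 13 mm farther back than shut.
Start: joints at [-1.355, 0.628, 0.038, 1.517, -0.027, 0.996, -0.02], TCP at [180.73, 624.383, 215.513] pointing down, gripper open.
Joint ranges: [-3.06, 3.06], [-0.37, 2.12], [-1.25, 1.32], [0.18, 2.47], [-1.1, 4.24], [0.23, 1.98], [-2.94, 2.94]. Speed limits (rad/s): [2.57, 2.57, 3.14, 3.14, 3.14, 3.14, 3.14].

## Interface

Orientations are given as [roll, pitch, yaw] about the fixed x, y, z axes, in that order (R = Rz(yaw) Ry(pitch) Rx(roll)).
In Python, from cell import ctrl gives the robot as it stands.
- The arm moves only by the tool send_rows, never from a script. Its argument "commands" is a list of rows, each a list of 5 numbers: the finger opening in mm, from 0 to 85.4, then the shift along the tool's x, y, z in mm, then the turn about the tool's z in degrees. In form: [[grip, x, y, z, roll], ...]. A call has 1 to 5 rows; each row is the pose to reach, as a shift and turn from the pose measured when the call began, along the tool's axes at that moment; what a row does not reach only later rows make up. A row lasts 1/10 s, in which the tool goes at most 50 mm and 8.59 degrees, less where a joint would pass 70% of its speed; a pose out of reach is approached as far as the arm can. A call with a gripper value outside its range is refused whole. The fingers move at their own pace and stop on an object; the grip force is fixed at half the most. Time passes only in rows, so rows that repeat a pose let the fingers close. It gives the time, the measured TCP pose, the force and the opening at its end, in the units of the state.
- ctrl.read_state(): the state, without advancing time (a new reading comes with each control period).
- ctrl.get_image(name): name is "scene" or "top" or "wrist"; returns the picture (420x560x3 uint8, red, green, blue); there is no depth.
- ctrl.camera_params(name): a dict with "fx", "fy", "cx", "cy" (pixels), "k1" (the pictures are not rectified: a ray, as slopes to the right and down, at radius r is drawn at 1 + k1 r^2 times it, then the intrinsics apply), "cam_to_world" (4x4, takes a point from camera to world coordinates). Camera axes: x right, y down, z forward; pixel columns grow to the right and rows downward; lengths in mm; the calibration is good to about 2 mm. A picture is of the moment at which its call begins: read the wrist's pose just before it. camera_params takes no time and is no camera call; for the wrist camera it gives the pose at the moment of the call.
- ctrl.finish_job(): hands the job in, once; it reports no verdict.
The state is a dict: "clock": time; "qpos": joint angles; "qd": joint speeds; "tau": joint torques, N m; "eef_pos": TCP position; "tool_rot": TCP orientation; "force": force on the tool from outside, world axes, zero at the start; "torque": the same for the moment, N m; "width": finger opening in mm.
Only numpy, scipy, OpenCV 4.12 (cv2) and the standard library are available. Lean on these libraries where they do the work, as an engineer would, in place of code of your own. Each camera call takes 0.05 s, during which the arm holds its last target.

## Task

Take the worm-drive band clamp out of its cradle and slide it over the cooler's barbed outlet stub, upright with its screw housing above the metal rest, gently and fully home against the collar. Then turn its wing screw clockwise until the saddle is snug on the stub, firm but not overtightened, and let go. Leave the vials, beaker and screwdriver where they are.

Things in the scene. Friction and masses are not known exactly. Their poses are not given: they have to be found in the camera images.
- clamp: loose steel worm-drive band clamp, 130 g, standing in the cradle. Origin at the centre of the band's bore; x: band axis, the way it goes onto the stub; z up; screw on its -y side. Band: bore radius 20 mm, outer radius 23, 16 wide. Worm housing 16 (x) by 22 (y) by 24 (z) mm centred at y -35, z 0
- wing (a point): centre of the screw's wing: upright steel bar 8 mm thick (x), 26 long (y), 22 high, on the screw's upright axis, at y -36 and 37 mm above the band's centre; a 9 mm stem below. Clockwise from above (yaw decreasing) tightens; the saddle comes out 5 mm per rad. Starts 0 to 1 rad from the loose stop; snug comes roughly 0.7 to 2.4 rad later, differing from stub to stub: feel for it
- saddle: steel pad in the band at the screw side, 12 by 12 mm, face at clamp y -24.5 when backed off (a fixed pad faces it at y +19); origin then at band centre, axes as the clamp. The screw drags with 0.25 N m and stays where left; bearing on the stub adds 0.05 N m per 10 N (per about 0.2 rad). Snug: 10 to 45 N. Held still between small turns it reads less: 0.1 to 0.18 free, 0.08 more when snug
- cooler: white benchtop cooler, fixed; case 200 (x) by 260 (y) by 145 mm high. Origin at the centre of its underside; the outlet face looks to its -x. Barbed plastic stub on that face, axis level, 105 mm up, at y 0. Under the place of the screw housing (y -26 to -48) a thin metal rest, top 16.5 mm below the stub's axis, front end sloping down, keeps the fitted clamp from rolling
- collar: round plastic collar, radius 23, 35 mm long, at the root of the stub; its outer end is the shoulder that the band goes home against. Origin on the stub's axis at the cooler's face, axes as the cooler. Do not press the clamp on it with more than 30 N
- stub_seat (a point): where the centre of the band must come: on the stub's axis, 8 mm outside the collar's shoulder (43 mm from the face), axes as the cooler, so that the clamp's x and this x point the same way. The stub here is a plain land of radius 17 mm, 21 mm long, its screw-side flank standing 0 to 2 mm proud. Let go, the loose band sags 3 mm onto the land
- stub_tip (a point): outer end of the stub, 35 mm before stub_seat along the cooler's -x. The nose widens from radius 11 to 18 mm over 12 mm, then come two barbs of radius 18 and the land
- cradle: grey plastic stand 60 by 112 mm, fixed, in which the clamp stands upright between two low cheeks, its band centre 35 mm above the bench; lift the clamp straight up, 25 mm or more, to clear it. Origin at the underside, below the band's centre; axes as the clamp's at the start
- vial_a: capped vial with purple contents, 27 mm wide, 75 high, standing; bystander
- vial_b: capped clear vial, 27 mm wide, 60 high, standing; bystander
- beaker: glass beaker, 64 mm wide, 85 high, standing; bystander
- driver: screwdriver lying on the bench; bystander, not needed
- lug (a point): middle of the upright steel lug on the band, for holding it: 14 (x) by 16 (y) mm, 27 mm high above the band. This point is 8 mm to the clamp's +y and 36 mm above the band's centre; the lug's top is 50 mm above the band's centre. Pinch it on its x faces (along the band axis), so that the fingers stay clear of the screw
Mind the look-alikes: they are no part of the job. What is shaped like the clamp but orange is not meant.

How it is judged (in metres and radians):
On the way, in this order (a step that is already met when the one before it is completed fails the run):
1. the band is fully home on the stub while the screw is still loose (x of clamp in the frame of stub_seat between -0.004 and 0.004 m and distance between clamp and stub_seat below 0.006 m and angle between the x axis of clamp and the x axis of stub_seat, either way round below 0.2 rad and contact force between saddle and cooler below 8 N), for 0.1 s.
2. the screw is turned until the saddle is snug on the stub (contact force between saddle and cooler above 10 N), for 0.2 s.
At the end, for the whole second after the job is handed in: The band's centre is within 4 mm of stub_seat along the stub (home against the collar) and 7 mm overall, its axis within 0.15 rad of the stub's, the clamp upright within 0.2 rad with its screw on the rest's side, the saddle pressing on the stub with 10 to 45 N, the clamp released and at rest (x of clamp in the frame of stub_seat between -0.004 and 0.004 m and distance between clamp and stub_seat below 0.007 m and angle between the x axis of clamp and the x axis of stub_seat, either way round below 0.15 rad and linear speed of clamp below 0.01 m/s and contact force between saddle and cooler between 10 and 45 N and angle between clamp's own z axis and vertical below 0.2 rad and y of wing in the frame of stub_seat below -0.025 m); the robot touches nothing.
It fails at once if the clamp is rammed against the collar with more than 30 N (contact force between clamp and collar above 30 N).
It fails at once if the screw is badly overtightened: more than 60 N on the saddle (contact force between saddle and cooler above 60 N).
It fails at once if a vial, the beaker or the screwdriver is moved more than 25 mm (distance of any of vial_a, vial_b, beaker, driver from where it was at the start of the episode above 0.025 m).
It also fails if it takes over 72 s, if anything falls off the work surface, if the arm or the gripper's body presses on something with over 40 N, if the wrist force passes 120 N, or if a joint passes its speed limit or range.

## Working session

There is one attempt and no reset: what is moved stays moved. The work goes in short steps, Python scripts to look and compute and a tool call to move; the robot and the scene stay as the last step left them, time stands still between calls to the robot, and variables do not carry over. Pictures are saved under pics/ and viewed, and the job is handed in when it is done.

Besides the shell and the picture viewer there is one more tool, called after "Emit:" by a JSON object that holds its "name" and its "arguments". send_rows: Moves the arm, as the interface text tells. Its arguments: {"type":"object","properties":{"commands":{"type":"array"}},"required":["commands"]}

```bash
ls; mkdir -p pics; python3 - <<'E'
from cell import ctrl
import cv2,numpy as np
s=ctrl.read_state();print(s)
for n in("scene","top","wrist"):
    im=ctrl.get_image(n);cv2.imwrite(f"pics/{n}0.png",im[:,:,::-1])
    p=ctrl.camera_params(n);print(n,{k:(np.round(v,3).tolist() if k=="cam_to_world" else v) for k,v in p.items()})
E
```

```text
pics
{'clock': 0.0, 'qpos': array([-1.35478158,  0.62934037,  0.03845186,  1.51837074, -0.02701643,
        0.99634323, -0.02000179]), 'qd': array([-2.71935478e-05, -9.62704374e-04, -2.10521312e-04,  4.31942907e-04,
       -2.74031064e-04,  8.68896367e-04, -9.54200701e-04]), 'tau': array([ 4.51010455e-04, -5.63390851e+01,  1.22701652e+00, -1.93448263e+01,
        1.12043135e-02,  1.04500356e-02, -1.01621175e-06]), 'eef_pos': array([180.5512248 , 623.72047207, 214.5921848 ]), 'tool_rot': array([3.14157484e+00, 1.94341208e-03, 1.28896276e+00]), 'force': array([0.10517362, 0.05419322, 0.16927096]), 'torque': array([-0.00405445,  0.0255843 , -0.02443818]), 'width': 85.20242871175395}
scene {'fx': 381.6571507133005, 'fy': 381.6571507133005, 'cx': 281.85289838575477, 'cy': 208.6075756541454, 'k1': -0.05451711424332432, 'cam_to_world': [[0.639, 0.572, -0.514, 949.121], [0.769, -0.465, 0.439, -400.024], [0.012, -0.676, -0.737, 655.674], [0.0, 0.0, 0.0, 1.0]]}
top {'fx': 447.63993585413556, 'fy': 447.63993585413556, 'cx': 279.5636365620904, 'cy': 210.84808214017585, 'k1': 0.04679974276479734, 'cam_to_world': [[-0.027, -0.983, 0.179, 365.971], [-0.999, 0.029, 0.013, -76.234], [-0.018, -0.179, -0.984, 1112.497], [0.0, 0.0, 0.0, 1.0]]}
wrist {'fx': 318.532274564678, 'fy': 318.532274564678, 'cx': 284.8044094349397, 'cy': 210.09770978342038, 'k1': -0.01619004104424198, 'cam_to_world': [[0.278, 0.914, 0.296, 105.028], [0.96, -0.264, -0.087, 645.358], [-0.001, 0.309, -0.951, 373.22], [0.0, 0.0, 0.0, 1.0]]}
```

View pics/scene0.png

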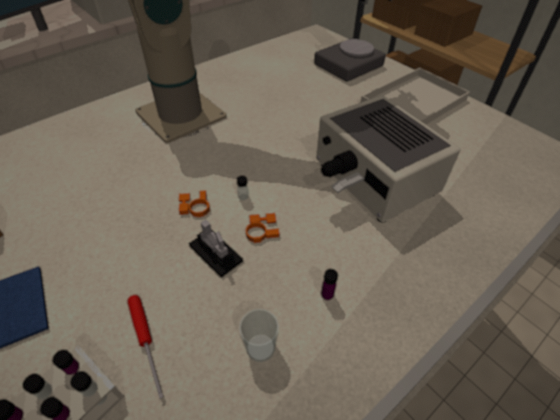

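View pics/top0.png

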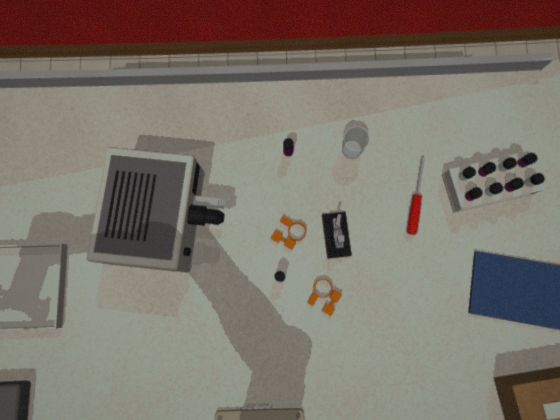

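View pics/wrist0.png

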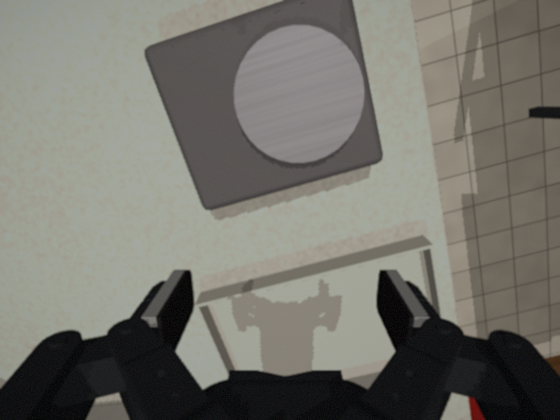

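The candidate look-alikes, in top-camera pixels, are:
- The steel clamp in the dark cradle at (338,235).
- An orange clamp at (292,232).
- An orange clamp at (324,293).

I choose the steel one in the cradle. Next I check it, and the stub, in a close crop.

```bash
python3 - <<'E'
import cv2
t=cv2.imread("pics/top0.png");s=cv2.imread("pics/scene0.png")
a=cv2.resize(t[190:270,300:380],None,fx=7,fy=7,interpolation=cv2.INTER_CUBIC)
cv2.imwrite("pics/c1.png",a)
cv2.imwrite("pics/c2.png",cv2.resize(t[140:280,80:240],None,fx=5,fy=4.2,interpolation=cv2.INTER_CUBIC)[:590])
cv2.imwrite("pics/c2.png",cv2.resize(t[140:280,80:240],None,fx=4.2,fy=4.2,interpolation=cv2.INTER_CUBIC))
cv2.imwrite("pics/c3.png",cv2.resize(s[210:280,180:250],None,fx=8,fy=8,interpolation=cv2.INTER_CUBIC))
cv2.imwrite("pics/c4.png",cv2.resize(s[90:220,310:460],None,fx=4.5,fy=4.5,interpolation=cv2.INTER_CUBIC))
E
```

```text
(no output)
```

View pics/c1.png

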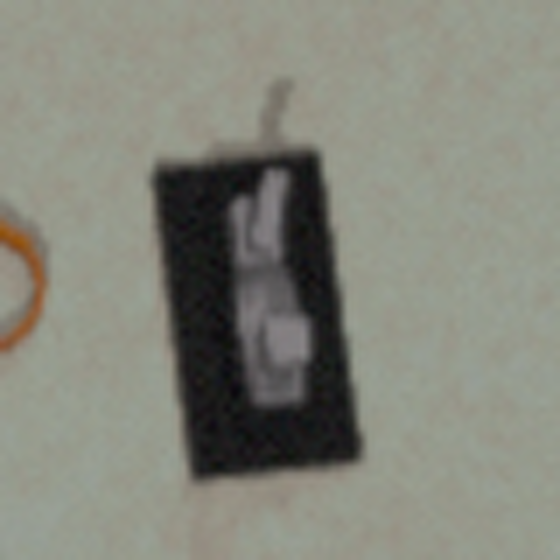

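View pics/c2.png

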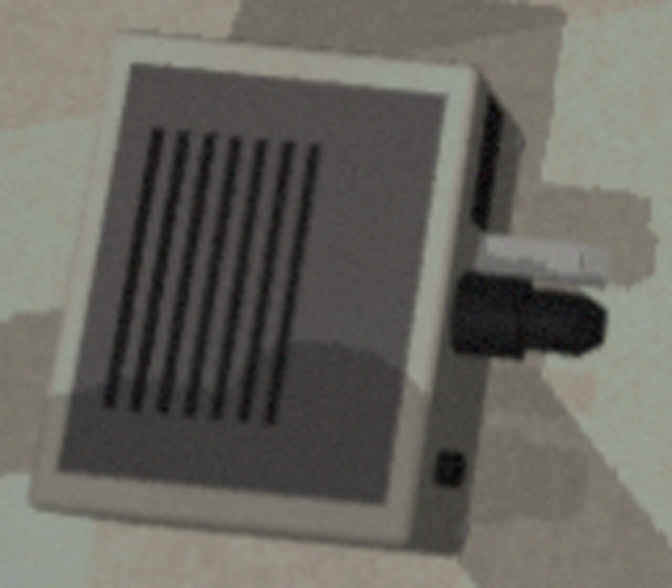

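View pics/c3.png

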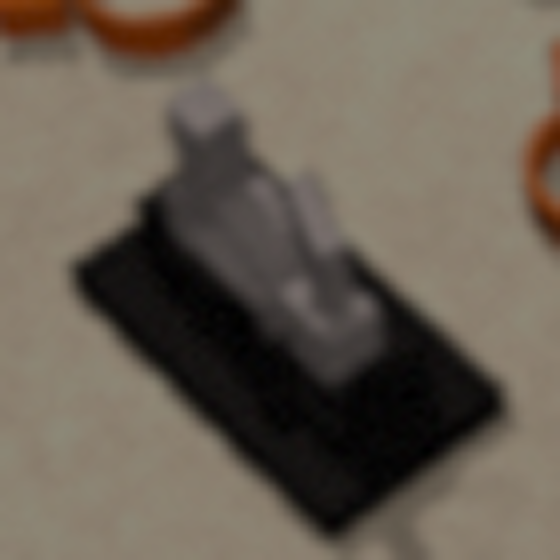

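View pics/c4.png

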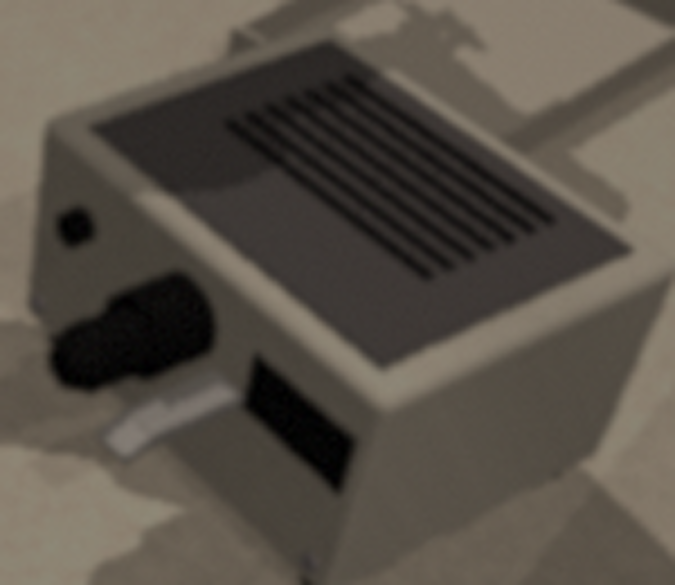

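The crops show:
- **Clamp:** the steel clamp in the dark cradle, lug top at about (341,238) and wing at about (339,221).
- **Cooler:** at the left, with the stub pointing right (world -y). The rest is on the +x side of the stub, matching the clamp's screw side.

Now to measure.

```bash
cat > h.py <<'E'
import numpy as np,cv2
from cell import ctrl
def KD(n):
    p=ctrl.camera_params(n)
    return np.array([[p["fx"],0,p["cx"]],[0,p["fy"],p["cy"]],[0,0,1]]),np.array([p["k1"],0,0,0,0.]),np.array(p["cam_to_world"])
def ray(n,u,v,P=None):
    K,D,T=P or KD(n)
    q=cv2.undistortPoints(np.array([[[u,v]]],float),K,D)[0,0]
    return T[:3,3],T[:3,:3]@np.array([q[0],q[1],1])
def atz(n,u,v,z,P=None):
    o,d=ray(n,u,v,P);return o+d*(z-o[2])/d[2]
def tri(obs):
    A=np.zeros((3,3));b=np.zeros(3)
    for o,d in obs:
        d=d/np.linalg.norm(d);M=np.eye(3)-np.outer(d,d);A+=M;b+=M@o
    return np.linalg.solve(A,b)
def proj(n,X,P=None):
    K,D,T=P or KD(n);Ti=np.linalg.inv(T)
    return cv2.projectPoints(np.array([X],float),cv2.Rodrigues(Ti[:3,:3])[0],Ti[:3,3],K,D)[0][0,0]
E
python3 - <<'E'
from h import *
c1=lambda x,y:(300+x/7,190+y/7)
c2=lambda x,y:(80+x/4.2,140+y/4.2)
c3=lambda x,y:(180+x/8,210+y/8)
c4=lambda x,y:(310+x/4.5,90+y/4.5)
print("lug",atz("top",*c1(288,338),85),"scene",atz("scene",*c3(207,108),85), tri([ray("top",*c1(288,338)),ray("scene",*c3(207,108))]))
print("wing",atz("top",*c1(272,205),83),atz("scene",*c3(316,195),83))
cr=[atz("top",*c1(*p),8)[:2] for p in[(155,170),(320,152),(360,460),(192,477)]]
print("cradle",cr,np.mean(cr,0))
for a,b in((0,1),(1,2),(2,3),(3,0)):
    d=cr[b]-cr[a];print(np.hypot(*d),np.degrees(np.arctan2(d[1],d[0])))
co=[atz("top",*c2(*p),145)[:2] for p in[(122,35),(478,68),(410,540),(32,505)]]
print("cooler",co,np.mean(co,0))
for a,b in((0,1),(1,2),(2,3),(3,0)):
    d=co[b]-co[a];print(np.hypot(*d),np.degrees(np.arctan2(d[1],d[0])))
co=[atz("scene",*c4(*p),145)[:2] for p in[(50,122),(382,395),(668,268),(330,38)]]
print("cooler scene",co,np.mean(co,0))
for a,b in((0,1),(1,2),(2,3),(3,0)):
    d=co[b]-co[a];print(np.hypot(*d),np.degrees(np.arctan2(d[1],d[0])))
print("stubtip top edges",atz("top",*c2(605,308),105),atz("top",*c2(605,338),105))
print("shoulder",atz("top",*c2(526,273),105),atz("top",*c2(523,360),105))
print("scene tip",tri([ray("top",*c2(606,323)),ray("scene",*c4(72,368))]))
E
```

```text
lug [ 484.60544287 -202.55761896   85.        ] scene [ 487.50554467 -200.62610959   85.        ] [ 485.46738702 -201.39244556   83.41876644]
wing [ 529.27819885 -199.81033321   83.        ] [ 525.65803259 -194.2708301    83.        ]
cradle [array([ 555.04252697, -167.84890318]), array([ 559.81027614, -226.83175029]), array([ 449.90075384, -234.88985455]), array([ 445.5410346 , -175.96071951])] [ 502.57364789 -201.38280688]
59.175228642404925 -85.37866893450075
110.20451958210002 -175.80681657834208
59.0901862228121 94.23117127969068
109.80154095446258 4.236704259230709
cooler [array([696.61882611, 316.6981609 ]), array([672.71768186, 126.00073863]), array([422.57386669, 158.86334366]), array([446.44632545, 352.21889768])] [559.58917503 238.44528522]
192.18941582380185 -97.1439388614908
252.29324025571876 172.5156378324361
194.82367556004942 82.96164982276571
252.68162344721506 -8.081124399728544
cooler scene [array([426.86111575, 161.91819767]), array([670.27779177, 131.41626902]), array([700.62099955, 312.96649707]), array([464.50271739, 342.80582318])] [565.56565611 237.27669673]
245.32029230122947 -7.142361590346795
184.0684534752428 80.51162968696491
237.9962784479988 172.79745624434887
184.76261319434465 -101.7551374585306
stubtip top edges [547.33628095  64.2251232  105.        ] [530.7784828   64.29724496 105.        ]
shoulder [568.07403912 107.36118629 105.        ] [520.0240394  108.83661689 105.        ]
scene tip [541.1790574   66.48362435 106.17535836]
```

Estimates so far:
- **Clamp:** yaw about 94°, lug near (485,-202).
- **Stub:** axis yaw about 82.5°, tip near (539,64).

I'll move the wrist camera over the stub for a closer measurement.

Emit:
{"name": "send_rows", "arguments": {"commands": [[60, -30, 36, -3, 0], [60, -60, 72, -6, -2], [60, -90, 108, -9, -4], [60, -120, 144, -12, -6], [60, -150, 180, -15, -8]]}}

```text
clock: 0.65
eef_pos: [312.5, 428.0, 230.0]
tool_rot: [-3.141, 0.002, 1.43]
force: [0.9, 1.2, 0.4]
width: 60.1
```

```bash
cat > to.py <<'E'
import sys
from h import *
from scipy.spatial.transform import Rotation as R
s=ctrl.read_state();t=np.array(list(map(float,sys.argv[1:4])));
r=R.from_euler("xyz",s["tool_rot"]).as_matrix()
yaw=np.degrees(np.arctan2(r[1,0],r[0,0]))
print("pos",s["eef_pos"].round(2),"yaw",yaw.round(2),"clk",s["clock"],"F",s["force"].round(1),"T",s["torque"].round(3),"w",round(s["width"],1),"q",s["qpos"].round(2))
print("shift tool",(r.T@(t-s["eef_pos"])).round(2),"turn", round(-(float(sys.argv[4])-yaw),2) if len(sys.argv)>4 else "")
E
python3 to.py 541 80 250 82.5
```

```text
pos [312.54 427.97 229.98] yaw 81.95 clk 0.65 F [0.9 1.2 0.4] T [-0.02  -0.082  0.004] w 60.1 q [-1.    0.44  0.01  1.83 -0.    0.87  0.44]
shift tool [-312.58  274.94  -19.5 ] turn -0.55
```

Emit:
{"name": "send_rows", "arguments": {"commands": [[60, -37, 33, -3, 0], [60, -75, 66, -5, 0], [60, -112, 99, -8, 0], [60, -150, 132, -10, 0], [60, -187, 165, -12, 0]]}}

```text
clock: 1.15
eef_pos: [449.5, 219.2, 242.4]
tool_rot: [-3.141, 0.002, 1.43]
force: [1.0, 1.0, -0.3]
width: 59.9
```

```bash
python3 to.py 541 80 250 82.5
```

```text
pos [449.5  219.2  242.38] yaw 81.96 clk 1.15 F [ 1.   1.  -0.3] T [ 0.052 -0.03   0.016] w 59.9 q [-0.54  0.38  0.05  1.89 -0.02  0.87  0.94]
shift tool [-125.05  110.07   -7.42] turn -0.54
```

Emit:
{"name": "send_rows", "arguments": {"commands": [[60, -37, 33, -3, 0], [60, -75, 66, -5, 0], [60, -110, 97, -7, -0.5], [60, -125, 110, -7, -0.5], [60, -125, 110, -7, -0.5]]}}

```text
clock: 1.65
eef_pos: [542.5, 75.5, 249.4]
tool_rot: [3.141, 0.004, 1.432]
force: [0.4, -0.0, -0.3]
width: 60.0
```

```bash
cat > snap.py <<'E'
import sys
from h import *
n,f=sys.argv[1:3]
s=ctrl.read_state();P=KD(n)
im=ctrl.get_image(n)[:,:,::-1]
np.savez(f"pics/{f}.npz",K=P[0],D=P[1],T=P[2]);cv2.imwrite(f"pics/{f}.png",im)
b=[int(x) for x in sys.argv[3:]]
if b:
    c=im[b[1]:b[3],b[0]:b[2]];k=min(800/c.shape[1],600/c.shape[0]);print("scale",k)
    cv2.imwrite(f"pics/{f}c.png",cv2.resize(c,None,fx=k,fy=k,interpolation=cv2.INTER_CUBIC))
E
cat >> h.py <<'E'
def LP(f):
    z=np.load(f"pics/{f}.npz");return z["K"],z["D"],z["T"]
E
python3 to.py 541 80 250 82.5; python3 snap.py wrist w1
```

```text
pos [542.5   75.54 249.35] yaw 82.06 clk 1.65 F [ 0.4 -0.  -0.3] T [-0.003  0.041 -0.008] w 60.0 q [-0.25  0.44  0.08  1.76 -0.04  0.94  1.28]
shift tool [ 4.2  -2.1  -0.66] turn -0.44
```

View pics/w1.png

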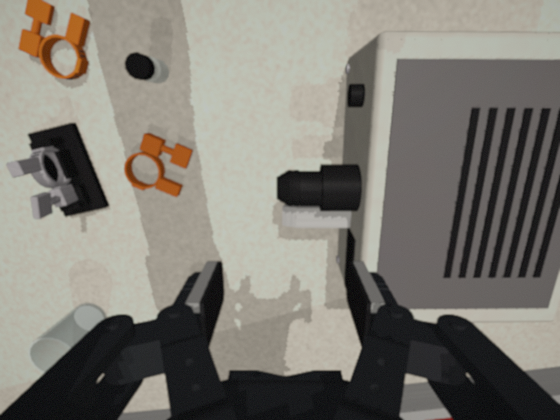

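```bash
python3 - <<'E'
import cv2
t=cv2.imread("pics/w1.png")
c=t[150:240,265:385];cv2.imwrite("pics/w1a.png",cv2.resize(c,None,fx=6.6,fy=6.6,interpolation=cv2.INTER_CUBIC))
E
```

```text
(no output)
```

View pics/w1a.png

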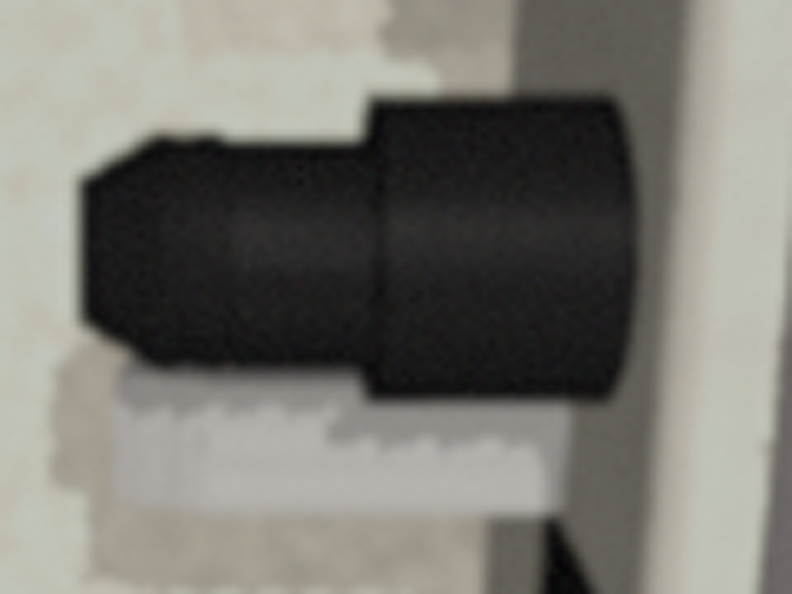

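```bash
cat > fitstub.py <<'E'
from h import *
from scipy.optimize import least_squares
def fit(P,S,off,col_pts,land_pts,tip,shoulder,fixz=None):
    px=lambda p:(off[0]+p[0]/S,off[1]+p[1]/S)
    def lined(o,d,a,u):
        n=np.cross(d,u);return abs((a-o)@n)/np.linalg.norm(n)
    rays=[(ray(None,*px(p),P),23) for p in col_pts]+[(ray(None,*px(p),P),17) for p in land_pts]
    def f(v):
        x,yaw,z=v;a=np.array([x,100,z]);u=np.array([np.cos(yaw),np.sin(yaw),0])
        return [lined(o,d,a,u)-r for (o,d),r in rays]+[(z-105)/1.5,(yaw-np.radians(82.4))/np.radians(1.0)]
    r=least_squares(f,[541,1.44,105]);x,yaw,z=r.x
    print("axis x@y100",x,"yaw",np.degrees(yaw),"z",z,"res",np.round(r.fun,2))
    u=np.array([np.cos(yaw),np.sin(yaw),0]);a=np.array([x,100,z]);w=np.array([u[1],-u[0],0])
    # axial positions: corners lie on silhouette, ~ horizontal plane through axis
    for name,pts in(("tip",tip),("shoulder",shoulder)):
        for p in pts:
            q=atz(None,*px(p),z,P);print(name,"axial",(q-a)@u,"lat",(q-a)@w)
    return r.x
if __name__=="__main__":
    fit(LP("w1"),6.6,(265,150),[(400,98),(500,98),(590,98),(390,398),(500,398),(590,398)],[(250,144),(330,144),(250,366),(340,366)],[(82,178),(82,325)],[(370,98),(368,398)])
E
python3 fitstub.py
```

```text
axis x@y100 543.4941202186502 yaw 82.88237384245984 z 103.92764899944162 res [-0.39 -0.58 -0.75 -1.27 -1.06 -0.89 -0.82 -0.98 -0.29 -0.12 -0.71  0.48]
tip axial -32.5246442492464 lat -11.775213610915273
tip axial -33.01285291429213 lat 10.699493367037077
shoulder axial 9.562045341355768 lat -23.024134791826686
shoulder axial 10.192439763603144 lat 22.824270145028724
```

The stub is clear: axis z about 105, yaw about 82.9°, and a tip-to-shoulder length of 42.8 mm against the 43 mm given. That puts the seat near (543.8,102,105). Next, the clamp, viewed in a similar image position.

```bash
python3 to.py 487 -200 235 94
```

```text
pos [541.2   78.45 249.2 ] yaw 82.26 clk 1.7 F [-1.   1.2  0.6] T [0.049 0.017 0.027] w 60.2 q [-0.25  0.44  0.08  1.77 -0.04  0.94  1.28]
shift tool [-283.19  -16.18   14.8 ] turn -11.74
```

Emit:
{"name": "send_rows", "arguments": {"commands": [[50, -45, -3, 0, -2], [50, -90, -5, 2, -5], [50, -135, -8, 4, -8], [50, -180, -10, 6, -10], [50, -225, -13, 10, -12]]}}

```text
clock: 2.2
eef_pos: [497.7, -142.0, 239.8]
tool_rot: [-3.141, 0.001, 1.65]
force: [0.1, -0.5, -0.2]
width: 50.0
```

```bash
python3 to.py 487 -200 235 94
```

```text
pos [ 497.65 -142.04  239.78] yaw 94.54 clk 2.2 F [ 0.1 -0.5 -0.2] T [-0.011 -0.064 -0.003] w 50.0 q [ 0.18  0.41  0.05  1.85 -0.03  0.88  1.9 ]
shift tool [-56.93 -15.21   4.83] turn 0.54
```

Emit:
{"name": "send_rows", "arguments": {"commands": [[50, -40, -10, 3, 0], [50, -57, -15, 5, 0], [50, -57, -15, 5, 0]]}}

```text
clock: 2.5
eef_pos: [486.0, -201.6, 234.5]
tool_rot: [-3.14, 0.001, 1.647]
force: [0.4, 1.1, -1.3]
width: 49.8
```

```bash
python3 to.py 487 -200 235 94; python3 snap.py wrist w2 200 110 380 245
```

```text
pos [ 486.02 -201.56  234.5 ] yaw 94.35 clk 2.5 F [ 0.4  1.1 -1.3] T [ 0.017 -0.033 -0.018] w 49.8 q [ 0.29  0.43  0.06  1.84 -0.03  0.88  2.02]
shift tool [ 1.48  1.1  -0.5 ] turn 0.35
scale 4.444444444444445
```

View pics/w2.png

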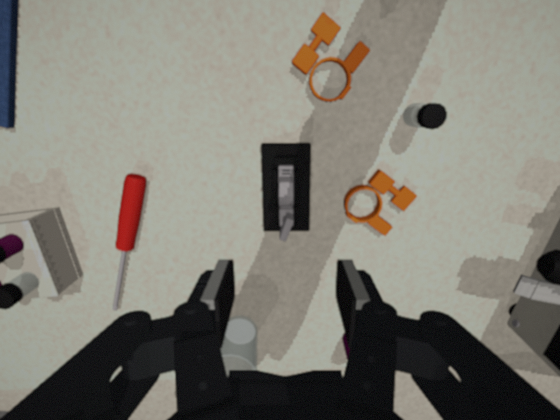

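View pics/w2c.png

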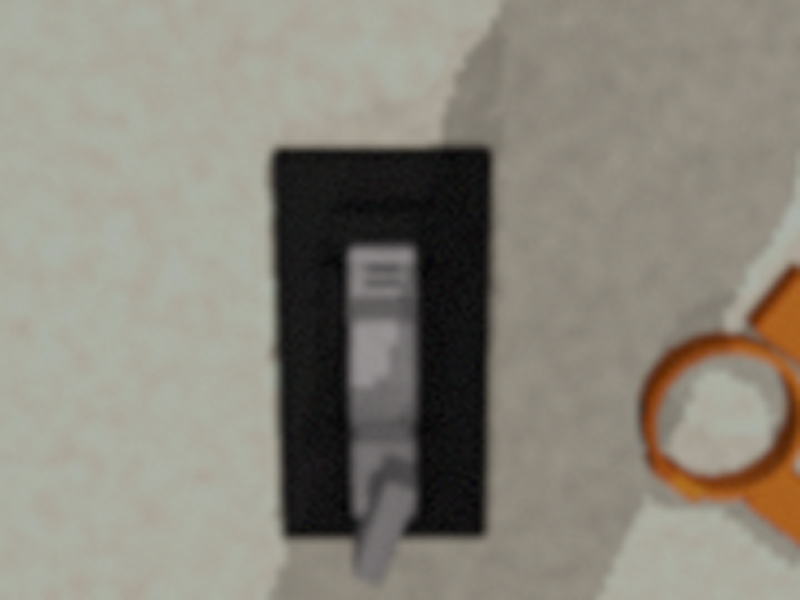

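```bash
python3 - <<'E'
from h import *
P=LP("w2");S=40/9
a=np.radians(94.35);u=np.array([np.cos(a),np.sin(a),0]);v=np.array([-u[1],u[0],0]);k=np.array([0,0,1])
lug=np.array([485.5,-201.5,71]);c=lug-8*v-36*k
print("band c",c)
for n,q in dict(lugtop=(0,8,50),lt1=(-7,16,50),lt2=(7,16,50),lt3=(7,0,50),lt4=(-7,0,50),lb1=(7,0,23),wing=(0,-36,48),h1=(-8,-24,12),h2=(8,-46,12),bandfar=(8,23,0)).items():
    X=c+q[0]*u+q[1]*v+q[2]*k;p=proj(None,X,P);print(n,((p-[200,110])*S).round(0))
E
```

```text
band c [ 493.47695458 -200.89320875   35.        ]
lugtop [381. 354.]
lt1 [350. 319.]
lt2 [413. 319.]
lt3 [412. 388.]
lt4 [350. 388.]
lb1 [410. 359.]
wing [381. 534.]
h1 [350. 439.]
h2 [412. 519.]
bandfar [413. 248.]
```

The lug patch and the band edges land where I predicted, with the lug centre at (485.5,-201.5) and yaw about 94.4°. I'll descend to TCP z of about 76, which puts the tips at 62, above the band top at 58.

```bash
python3 to.py 485.5 -201.5 76 94.35
```

```text
pos [ 486.88 -199.15  234.6 ] yaw 94.52 clk 2.55 F [0.6 1.  0.9] T [ 0.036  0.033 -0.015] w 50.2 q [ 0.29  0.43  0.06  1.84 -0.03  0.88  2.02]
shift tool [ -2.27  -1.37 158.6 ] turn 0.17
```

Emit:
{"name": "send_rows", "arguments": {"commands": [[45, -2, -1, 40, 0], [45, -2, -1, 80, 0], [45, -2, -1, 110, 0], [40, -2, -1, 125, 0], [40, -2, -1, 125, 0]]}}

```text
clock: 3.05
eef_pos: [485.1, -197.2, 107.6]
tool_rot: [-3.137, -0.004, 1.654]
force: [0.1, 0.8, 1.9]
width: 39.9
```

```bash
for i in 1 2; do python3 to.py 485.5 -201.5 76 94.35;done; python3 snap.py wrist w3 160 110 400 290
```

```text
pos [ 485.12 -197.22  107.61] yaw 94.77 clk 3.05 F [0.1 0.8 1.9] T [0.031 0.003 0.016] w 39.9 q [ 0.31  0.61  0.04  1.97 -0.05  0.57  2.03]
shift tool [-4.42  0.19 31.59] turn 0.42
pos [ 485.12 -197.22  107.61] yaw 94.77 clk 3.05 F [0.1 0.8 1.9] T [0.031 0.003 0.016] w 39.9 q [ 0.31  0.61  0.04  1.97 -0.05  0.57  2.03]
shift tool [-4.42  0.19 31.59] turn 0.42
scale 3.3333333333333335
```

View pics/w3c.png

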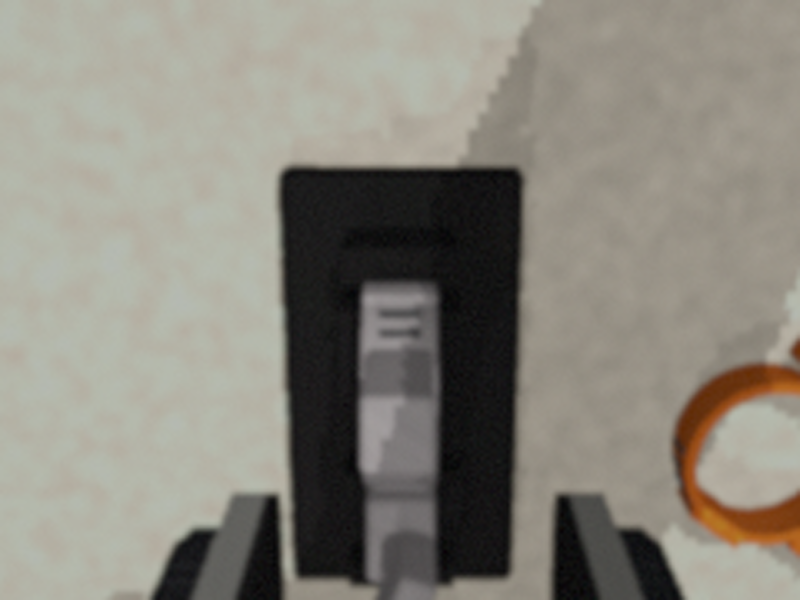

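```bash
python3 - <<'E'
from h import *
P=LP("w3");S=10/3
for p in[(399,437),(360,396),(438,396),(438,478)]:
    print(atz(None,160+p[0]/S,110+p[1]/S,85,P))
E
python3 to.py 485.5 -201.5 76 94.35
```

```text
[ 485.39847467 -201.07273651   85.        ]
[ 477.88240742 -208.80957878   85.        ]
[ 476.7238655  -194.60029687   85.        ]
[ 493.11435313 -193.13236487   85.        ]
pos [ 486.13 -198.16  109.02] yaw 94.74 clk 3.1 F [-0.9 -0.7  0.6] T [-0.018 -0.007 -0.016] w 39.7 q [ 0.31  0.61  0.04  1.96 -0.05  0.58  2.03]
shift tool [-3.36 -0.82 33.01] turn 0.39
```

Emit:
{"name": "send_rows", "arguments": {"commands": [[35, -3, -1, 10, 0.4], [35, -3, -1, 20, 0.4], [35, -3, -1, 29, 0.4], [35, -3, -1, 33, 0.4], [35, -3, -1, 33, 0.4]]}}

```text
clock: 3.6
eef_pos: [484.8, -201.0, 75.3]
tool_rot: [-3.138, -0.003, 1.646]
force: [-0.2, -0.3, 0.1]
width: 35.0
```

```bash
python3 to.py 485.4 -201.1 76 94.35
```

```text
pos [ 484.78 -201.03   75.33] yaw 94.33 clk 3.6 F [-0.2 -0.3  0.1] T [ 0.027 -0.012 -0.011] w 35.0 q [ 0.31  0.66  0.04  1.98 -0.05  0.5   2.04]
shift tool [-0.11  0.61 -0.67] turn -0.02
```

Emit:
{"name": "send_rows", "arguments": {"commands": [[0, 0, 0.5, 0, 0], [0, 0, 0.5, 0, 0], [0, 0, 0.5, 0, 0], [0, 0, 0.5, 0, 0], [0, 0, 0.5, 0, 0]]}}

```text
clock: 4.1
eef_pos: [485.4, -201.1, 75.5]
tool_rot: [-3.138, -0.003, 1.646]
force: [-0.0, 0.1, -0.6]
width: 0.3
```

```bash
python3 to.py 485.4 -201.1 76 94.35
```

```text
pos [ 485.43 -201.06   75.53] yaw 94.32 clk 4.1 F [-0.   0.1 -0.6] T [-0.041 -0.016  0.013] w 0.3 q [ 0.31  0.66  0.04  1.98 -0.05  0.5   2.04]
shift tool [-0.04 -0.03 -0.47] turn -0.03
```

```bash
python3 snap.py wrist w4;python3 snap.py scene s4 140 120 300 240
```

```text
scale 5.0
```

View pics/w4.png

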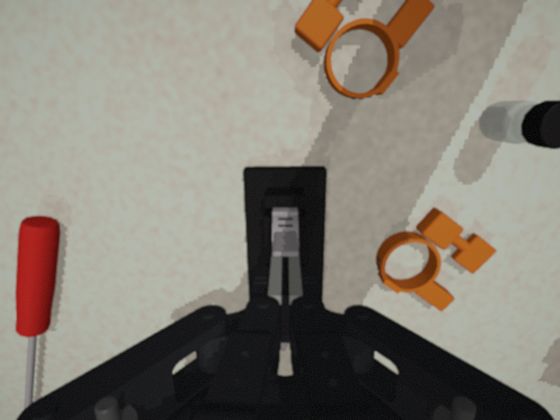

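View pics/s4c.png

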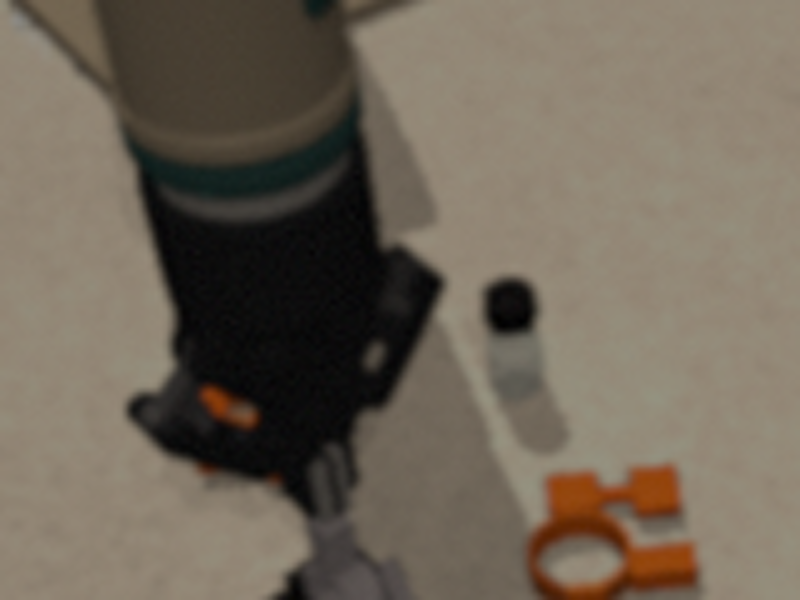

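```bash
python3 - <<'E'
from h import *
P=LP("w4")
for n,X in dict(lug=(485.4,-201.1,85),tcp=(485.4,-201.1,75.5),tip=(485.4,-201.1,61.5)).items():print(n,proj(None,X,P),proj("scene",X),proj("top",X))
im=cv2.imread("pics/w4.png")[150:390,180:400];cv2.imwrite("pics/w4c.png",cv2.resize(im,None,fx=2.5*1.3/1.3,fy=2.5,interpolation=cv2.INTER_CUBIC))
im=cv2.imread("pics/s4.png")[190:280,180:280];cv2.imwrite("pics/s4d.png",cv2.resize(im,None,fx=6.6,fy=6.6,interpolation=cv2.INTER_CUBIC))
E
python3 snap.py top t4 280 180 400 270
```

```text
lug [286.30765156 265.57428768] [205.09436091 222.97981025] [340.4891524  237.95970823]
tcp [286.17507818 257.43552342] [205.74864748 226.09304394] [340.01490858 238.44688853]
tip [286.00282494 246.86195316] [206.69200344 230.5766425 ] [339.33139133 239.14908478]
scale 6.666666666666667
```

View pics/w4c.png

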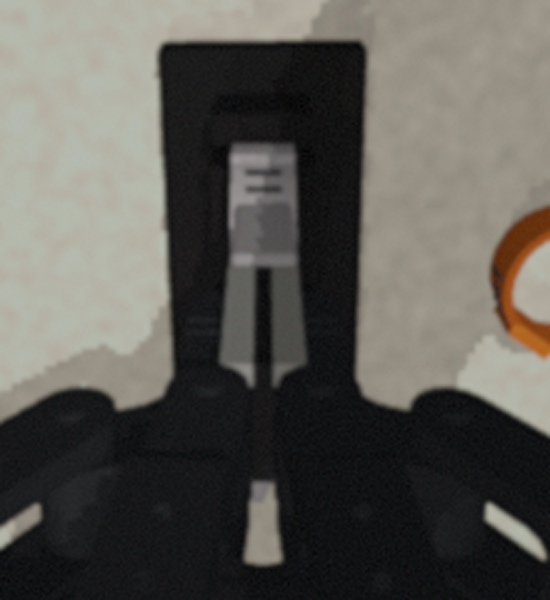

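View pics/s4d.png

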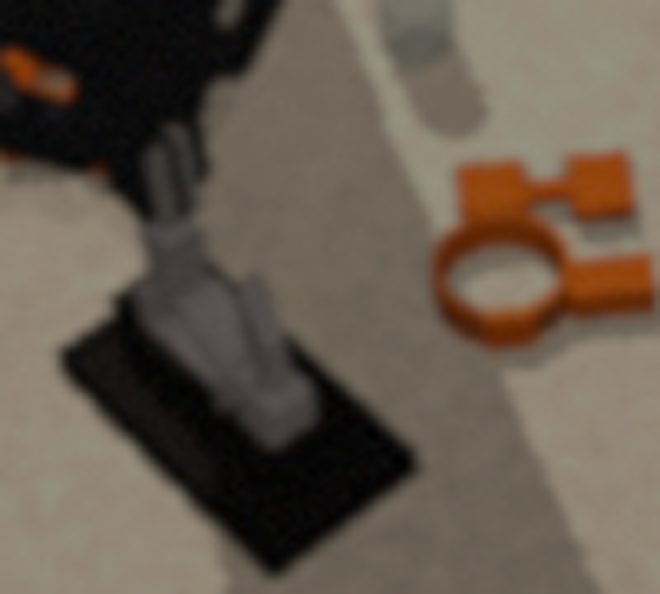

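View pics/t4c.png

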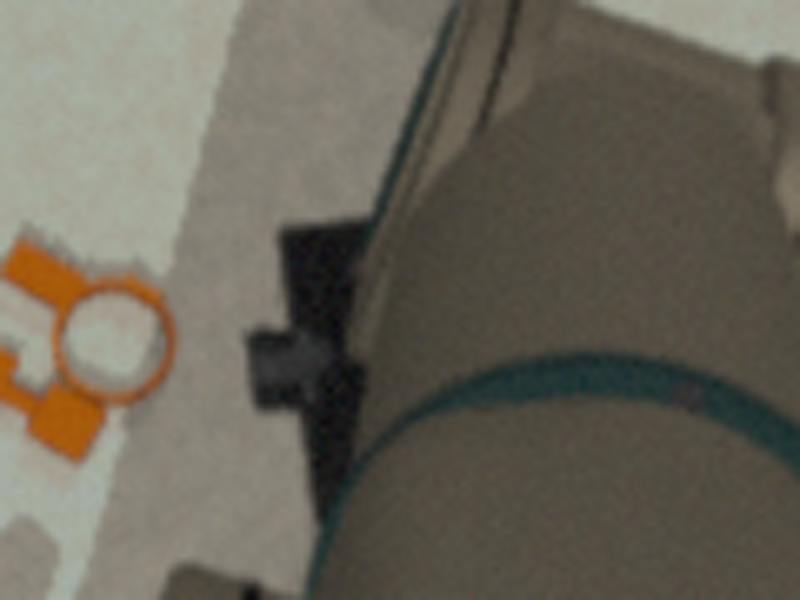

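```bash
python3 - <<'E'
from h import *
P=LP("w4")
print(tri([ray(None,285.2,256,P),ray("scene",206.5,223.6)]))
print(KD("wrist")[2].round(2),P[2].round(2))
for dz in(61.5,75,85,90):
  for dx in(-11,0,11): print(dz,dx,proj(None,(485.4+dx,-201.1,dz),P).round(1),proj("scene",(485.4+dx,-201.1,dz)).round(1))
E
python3 to.py 485.4 -201.1 76 94.35
```

```text
[ 483.47545578 -199.83611684   79.05787865]
[[-8.0000e-02  9.5000e-01  3.0000e-01  4.0744e+02]
 [ 1.0000e+00  7.0000e-02  3.0000e-02 -2.0821e+02]
 [ 0.0000e+00  3.1000e-01 -9.5000e-01  2.3413e+02]
 [ 0.0000e+00  0.0000e+00  0.0000e+00  1.0000e+00]] [[-8.0000e-02  9.5000e-01  3.0000e-01  4.0747e+02]
 [ 1.0000e+00  7.0000e-02  3.0000e-02 -2.0823e+02]
 [ 0.0000e+00  3.1000e-01 -9.5000e-01  2.3422e+02]
 [ 0.0000e+00  0.0000e+00  0.0000e+00  1.0000e+00]]
61.5 -11 [287.4 229.6] [203.8 227.3]
61.5 0 [286.  246.9] [206.7 230.6]
61.5 11 [284.6 263.6] [209.7 233.9]
75 -11 [287.7 238.6] [202.8 223. ]
75 0 [286.2 257. ] [205.8 226.3]
75 11 [284.7 274.7] [208.8 229.6]
85 -11 [288.  246.3] [202.1 219.7]
85 0 [286.3 265.6] [205.1 223. ]
85 11 [284.7 284.1] [208.1 226.3]
90 -11 [288.1 250.4] [201.8 218. ]
90 0 [286.4 270.2] [204.7 221.3]
90 11 [284.8 289.2] [207.8 224.7]
pos [ 485.37 -201.05   75.44] yaw 94.33 clk 4.25 F [-0.1  0.2 -0.5] T [-0.059  0.024  0.026] w -0.0 q [ 0.31  0.66  0.04  1.98 -0.05  0.5   2.04]
shift tool [-0.05  0.03 -0.56] turn -0.02
```

The fingers closed to 0.3 mm. The wrist and scene views both show the pads above the lug's top, so the tips stand about 25 to 30 mm higher than the stated TCP offset implies. I'll open, descend in steps watching force, and re-measure the tips.

Emit:
{"name": "send_rows", "arguments": {"commands": [[40, 0, 0, 0, 0], [40, 0, 0, 0, 0], [40, 0, 0, 0, 0], [40, 0, 0, 3, 0], [40, 0, 0, 6, 0]]}}

```text
clock: 4.75
eef_pos: [485.4, -201.0, 69.2]
tool_rot: [-3.138, -0.003, 1.646]
force: [-0.1, 0.3, 0.8]
width: 40.1
```

```bash
python3 to.py 485.4 -201.1 60 94.35; python3 snap.py wrist w5; python3 snap.py scene s5 160 170 280 270
```

```text
pos [ 485.35 -201.01   69.23] yaw 94.32 clk 4.75 F [-0.1  0.3  0.8] T [-0.01  -0.002 -0.053] w 40.1 q [ 0.32  0.67  0.04  1.99 -0.05  0.49  2.04]
shift tool [-0.12  0.07  9.23] turn -0.03
scale 6.0
```

View pics/w5.png

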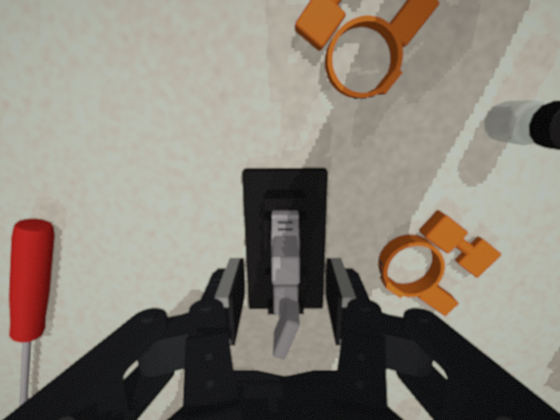

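View pics/s5c.png

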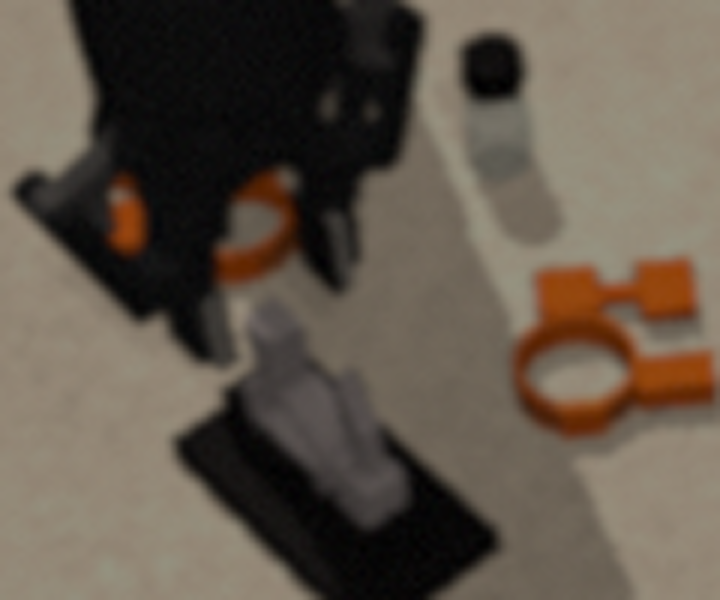

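Emit:
{"name": "send_rows", "arguments": {"commands": [[35, 0, 0, 4, 0], [35, 0, 0, 8, 0], [35, 0, 0, 12, 0], [35, 0, 0, 16, 0], [35, 0, 0, 18, 0]]}}

```text
clock: 5.35
eef_pos: [484.6, -200.7, 50.4]
tool_rot: [-3.136, -0.004, 1.646]
force: [-0.0, -1.1, 0.0]
width: 34.9
```

```bash
python3 to.py 485.4 -201.1 60 94.35; python3 snap.py wrist w6 180 150 400 315; python3 snap.py scene s6 160 170 280 270
```

```text
pos [ 484.59 -200.68   50.35] yaw 94.32 clk 5.35 F [-0.  -1.1  0. ] T [-0.033 -0.023  0.019] w 34.9 q [ 0.32  0.71  0.03  1.99 -0.05  0.45  2.04]
shift tool [-0.45  0.72 -9.65] turn -0.03
scale 3.6363636363636362
scale 6.0
```

View pics/w6c.png

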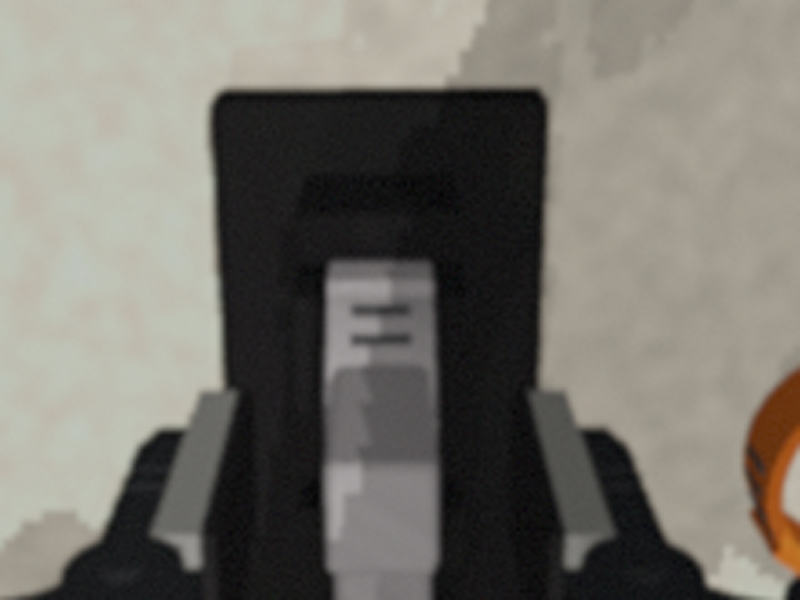

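View pics/s6c.png

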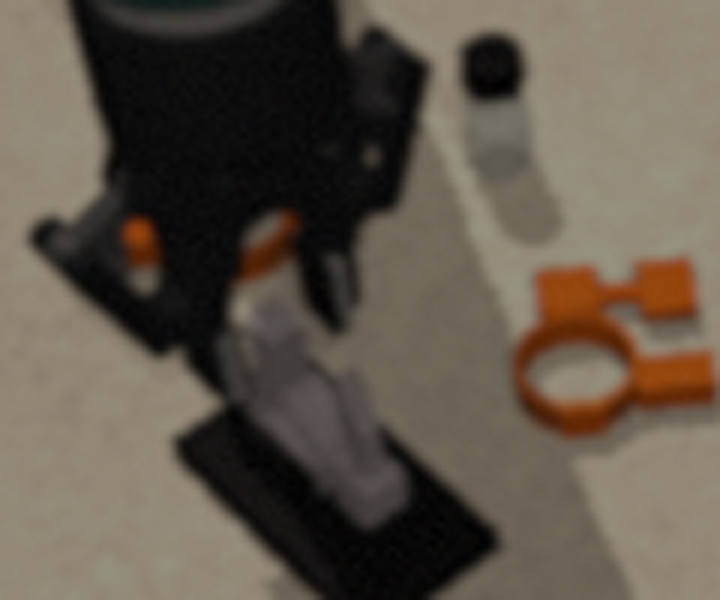

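```bash
python3 - <<'E'
from h import *
for f,S,off,pts,h in(("w6",800/220,(180,150),[(238,390),(530,390),(203,537),(562,537)],34.9),("w5",1,(0,0),[(242,259),(327,259)],40.1)):
    P=LP(f);T=P[2]
    for i in range(0,len(pts),2):
        a=[ray(None,off[0]+p[0]/S,off[1]+p[1]/S,P) for p in pts[i:i+2]]
        n=lambda d:d/(d@T[:3,2])
        d1,d2=n(a[0][1]),n(a[1][1]);k=h/np.linalg.norm(d2-d1)
        print(f,"width-based mid",a[0][0]+k*(d1+d2)/2)
        d=(d1+d2)/2;o=a[0][0]
        for x in(474,480,485): print("  plane x",x,(o+d*(x-o[0])/d[0]).round(1))
P=None
for z in(60,65,70,75,80,85): print(z,[proj("scene",(485+dx,-201+dy,z)).round(1).tolist() for dx in(-11,11) for dy in(-19,19)])
E
```

```text
w6 width-based mid [ 468.25659949 -202.50172428   83.57754274]
  plane x 474 [ 474.  -202.    71.8]
  plane x 480 [ 480.  -201.5   59.5]
  plane x 485 [ 485.  -201.    49.3]
w6 width-based mid [ 470.36777798 -202.66545238  111.46460939]
  plane x 474 [ 474.  -202.4  105.9]
  plane x 480 [ 480.  -201.9   96.6]
  plane x 485 [ 485.  -201.4   88.9]
w5 width-based mid [ 475.04005598 -202.80220688   91.97774852]
  plane x 474 [ 474.  -202.9   94.1]
  plane x 480 [ 480.  -202.4   82. ]
  plane x 485 [ 485. -202.   72.]
60 [[195.7, 232.2], [211.8, 223.1], [201.5, 239.0], [217.7, 229.6]]
65 [[195.3, 230.7], [211.5, 221.5], [201.2, 237.4], [217.4, 228.0]]
70 [[194.9, 229.1], [211.1, 219.9], [200.8, 235.8], [217.1, 226.4]]
75 [[194.5, 227.4], [210.8, 218.3], [200.4, 234.2], [216.8, 224.8]]
80 [[194.1, 225.8], [210.5, 216.7], [200.0, 232.6], [216.6, 223.2]]
85 [[193.7, 224.2], [210.2, 215.0], [199.7, 231.0], [216.3, 221.5]]
```

Both views now put the tips at z of about 75, so they are already beside the lug. I'll go down 9 mm more and close gently.

Emit:
{"name": "send_rows", "arguments": {"commands": [[35, 0, 0.5, 3, 0], [35, 0, 0.5, 6, 0], [35, 0, 0.5, 9, 0], [35, 0, 0.5, 9, 0]]}}

```text
clock: 5.85
eef_pos: [484.7, -200.5, 41.1]
tool_rot: [-3.136, -0.004, 1.646]
force: [-0.0, 0.8, 0.6]
width: 34.8
```

Emit:
{"name": "send_rows", "arguments": {"commands": [[0, 0, 0, 0, 0], [0, 0, 0, 0, 0], [0, 0, 0, 0, 0], [0, 0, 0, 0, 0], [0, 0, 0, 0, 0]]}}

```text
clock: 6.35
eef_pos: [484.7, -200.6, 41.1]
tool_rot: [-3.136, -0.004, 1.646]
force: [-0.3, -0.2, 1.1]
width: 12.8
```

```bash
python3 to.py 485.4 -201.1 60 94.35; python3 snap.py wrist w7 180 150 400 315; python3 snap.py scene s7 160 170 280 270
```

```text
pos [ 484.73 -200.64   41.13] yaw 94.32 clk 6.35 F [-0.3 -0.2  1.1] T [-0.119  0.038  0.016] w 12.8 q [ 0.32  0.72  0.03  2.   -0.06  0.43  2.04]
shift tool [ -0.43   0.52 -18.88] turn -0.03
scale 3.6363636363636362
scale 6.0
```

View pics/w7c.png

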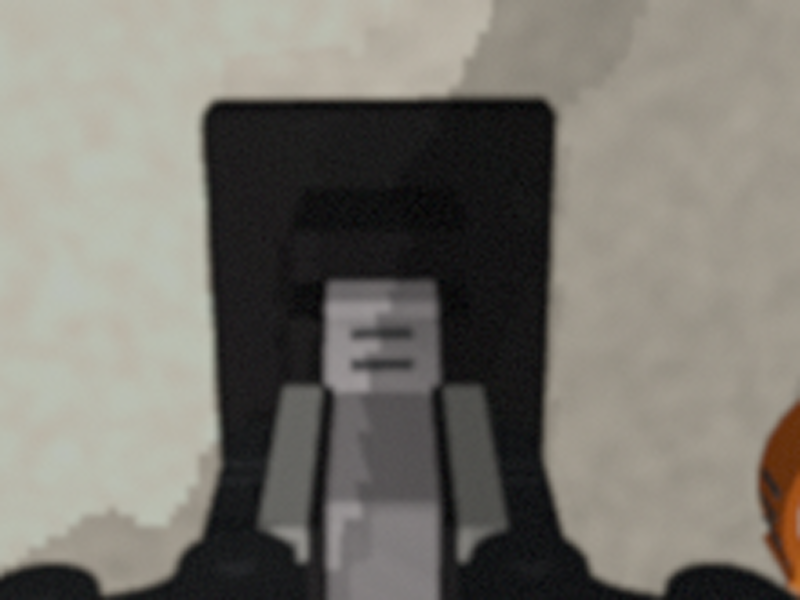

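View pics/s7c.png

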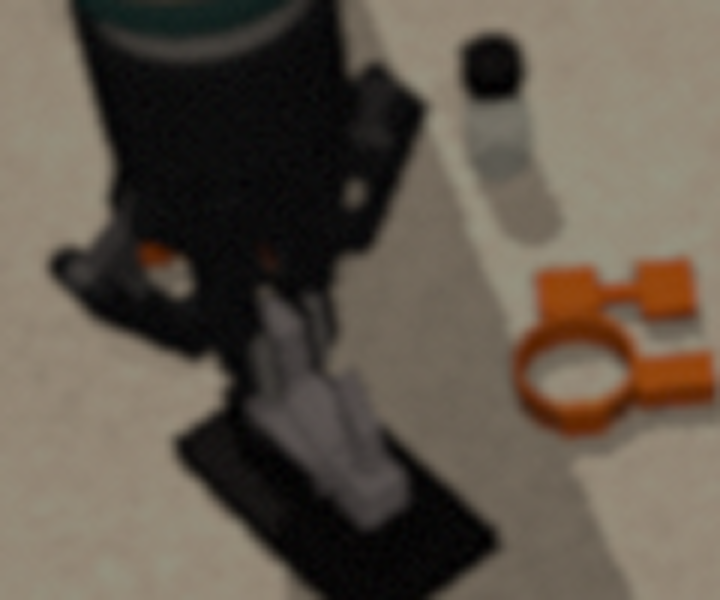

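Grasped: the width is 12.8, steady on the 14 mm lug. I'll lift straight up.

Emit:
{"name": "send_rows", "arguments": {"commands": [[0, 0, 0, -5, 0], [0, 0, 0, -15, 0], [0, 0, 0, -30, 0], [0, 0, 0, -50, 0], [0, 0, 0, -70, 0]]}}

```text
clock: 6.95
eef_pos: [485.0, -200.6, 112.3]
tool_rot: [-3.135, -0.004, 1.646]
force: [0.3, -0.3, -2.1]
width: 12.7
```

Emit:
{"name": "send_rows", "arguments": {"commands": [[0, 0, 0, -5, 0], [0, 0, 0, -10, 0], [0, 0, 0, -10, 0]]}}

```text
clock: 7.25
eef_pos: [485.1, -200.6, 122.7]
tool_rot: [-3.136, -0.004, 1.646]
force: [0.7, 0.4, -1.3]
width: 12.7
```

```bash
python3 to.py 485.4 -201.1 60 94.35; python3 snap.py wrist w8 ; python3 snap.py scene s8 160 140 280 240
```

```text
pos [ 485.08 -200.64  122.67] yaw 94.33 clk 7.25 F [ 0.7  0.4 -1.3] T [-0.013  0.01  -0.039] w 12.7 q [ 0.31  0.59  0.05  1.95 -0.05  0.61  2.03]
shift tool [-0.74  0.64 62.66] turn -0.02
scale 6.0
```

View pics/w8.png

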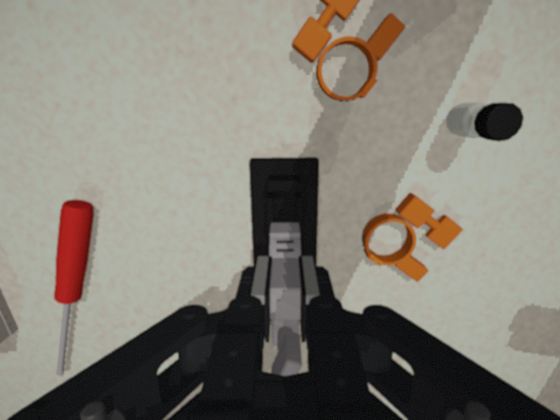

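View pics/s8c.png

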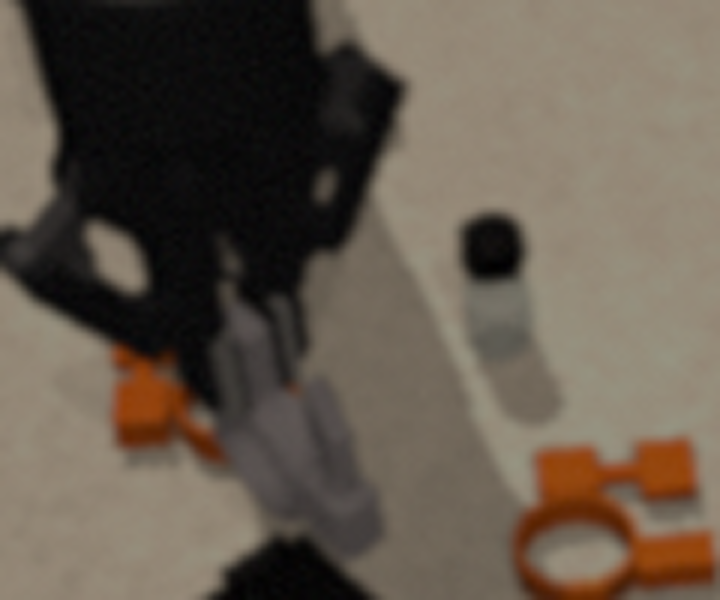

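The clamp is held upright and clear of the cradle. I'll carry it to a standoff in front of the stub.

```bash
python3 to.py 526.8 36 118 82.9
```

```text
pos [ 484.53 -200.44  121.78] yaw 94.33 clk 7.35 F [ 0.1  0.  -1.7] T [-0.025  0.068  0.027] w 12.9 q [ 0.31  0.59  0.05  1.95 -0.05  0.61  2.03]
shift tool [232.55  60.05   4.44] turn 11.43
```

Emit:
{"name": "send_rows", "arguments": {"commands": [[0, 15, 4, 0, 0], [0, 45, 12, 0, 2], [0, 80, 20, 0, 4], [0, 115, 30, 0, 7], [0, 145, 38, 0, 9]]}}

```text
clock: 7.85
eef_pos: [511.1, -50.9, 121.3]
tool_rot: [-3.132, -0.004, 1.488]
force: [0.4, -0.5, -1.6]
width: 12.9
```

```bash
python3 to.py 526.8 36 118 82.9
```

```text
pos [511.11 -50.88 121.26] yaw 85.28 clk 7.85 F [ 0.4 -0.5 -1.6] T [-0.036 -0.02  -0.023] w 12.9 q [-0.03  0.58  0.12  1.98 -0.12  0.6   1.65]
shift tool [87.86  8.52  3.53] turn 2.38
```

Emit:
{"name": "send_rows", "arguments": {"commands": [[0, 30, 3, 2, 1], [0, 60, 6, 3, 2.4], [0, 80, 8.5, 3.5, 2.4], [0, 88, 8.5, 3.5, 2.4], [0, 88, 8.5, 3.5, 2.4]]}}

```text
clock: 8.35
eef_pos: [526.3, 37.1, 117.3]
tool_rot: [-3.13, -0.003, 1.449]
force: [-0.4, -0.1, -1.7]
width: 13.0
```

```bash
python3 to.py 526.8 36 118 82.9; python3 snap.py wrist w9 200 150 400 300;python3 snap.py scene s9 220 120 400 240;python3 to.py 526.8 36 118 82.9
```

```text
pos [526.26  37.11 117.32] yaw 83.01 clk 8.35 F [-0.4 -0.1 -1.7] T [-0.031  0.031  0.034] w 13.0 q [-0.21  0.6   0.14  1.95 -0.15  0.61  1.47]
shift tool [-1.03  0.66 -0.69] turn 0.11
scale 4.0
scale 4.444444444444445
pos [526.27  34.59 117.69] yaw 82.8 clk 8.45 F [-0.2 -0.1 -1.5] T [-0.034  0.017 -0.02 ] w 13.2 q [-0.21  0.6   0.14  1.95 -0.15  0.61  1.47]
shift tool [ 1.47  0.34 -0.31] turn -0.1
```

View pics/w9c.png

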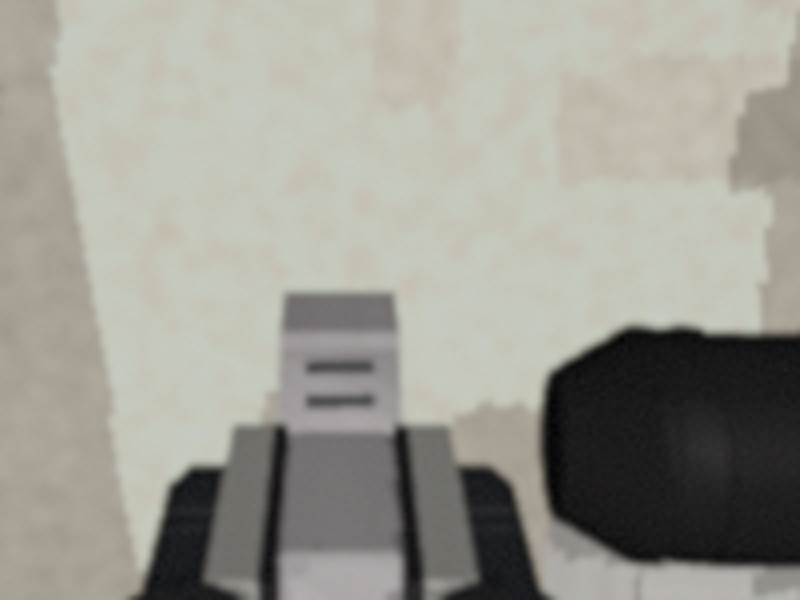

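View pics/s9c.png

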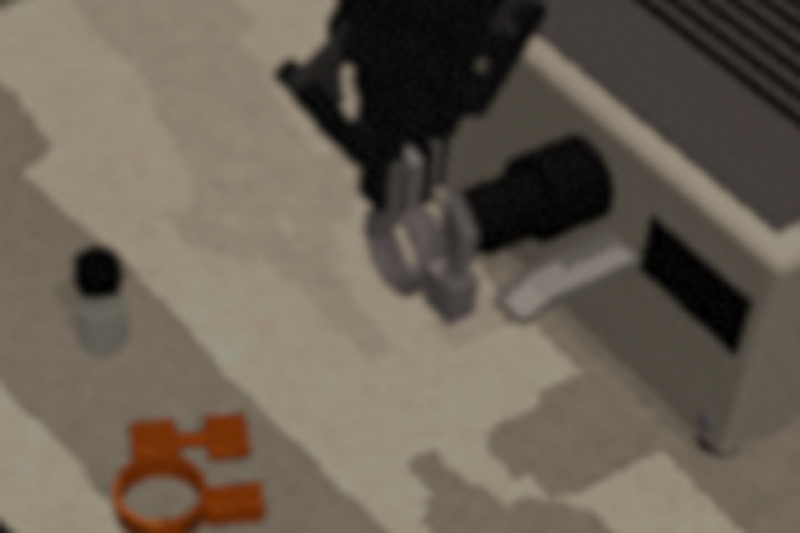

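```bash
cat > chk.py <<'E'
from h import *
from scipy.optimize import brentq
def lined(o,d,a,u):
    n=np.cross(d,u);return ((a-o)@n)/np.linalg.norm(n)
def report(f,S,off,stub_edges,band_edges,lugtop,zs=105,zb=111.4,yaw=82.9):
    P=LP(f);px=lambda p:(off[0]+p[0]/S,off[1]+p[1]/S)
    u=np.array([np.cos(np.radians(yaw)),np.sin(np.radians(yaw)),0]);w=np.array([u[1],-u[0],0])  # w=tool +y
    for nm,ed,z in(("stub",stub_edges,zs),("band",band_edges,zb)):
        for p,r,sg in ed:
            o,d=ray(None,*px(p),P)
            g=lambda t:lined(o,d,np.array([543.5,100,0])*[1,1,0]+w*t+[0,0,z],u)
            # silhouette on -w side: axis is at +r
            ts=[brentq(lambda t:g(t)-s*r,-80,80) for s in(1,-1)]
            t=max(ts) if sg<0 else min(ts)
            print(nm,"edge",p,"r",r,"axis lateral",round(t,2))
    for p,z in lugtop:
        q=atz(None,*px(p),z,P);print("pt",p,"lat",(q-[543.5,100,0])@w,"ax",(q-[543.5,100,0])@u)
if __name__=="__main__":
    report("w9",4,(200,150),[((740,336),17,-1),((790,336),17,-1),((740,562),17,1),((650,328),18,-1),((690,560),18,1)],[((340,293),23,-1)],[((340,550),161.4),((285,550),161.4),((402,550),161.4)])
    P=LP("w9");T=P[2];print(T[:3,3])
E
python3 chk.py
```

```text
stub edge (740, 336) r 17 axis lateral 0.14
stub edge (790, 336) r 17 axis lateral 0.14
stub edge (740, 562) r 17 axis lateral -0.79
stub edge (650, 328) r 18 axis lateral -0.08
stub edge (690, 560) r 18 axis lateral -2.32
band edge (340, 293) r 23 axis lateral -2.62
pt (340, 550) lat -16.965408833391294 ax -65.35342388921443
pt (285, 550) lat -16.967814114915868 ax -70.99639809587843
pt (402, 550) lat -16.96007744095587 ax -58.98974661126024
[449.79425744  45.19671222 276.61572252]
```

```bash
cat > bf.py <<'E'
from h import *
from scipy.optimize import least_squares
def lined(o,d,a,u):
    n=np.cross(d,u);return ((a-o)@n)/np.linalg.norm(n)
obs={"w2":(94.35,286.2,[("sil",110+243/4.444),("base",None),("tf",110+318/4.444),("tb",110+388/4.444)]),
"w3":(94.77,280,[("sil",194.9),("base",214.4),("tf",228.8),("tb",253.4)]),
"w6":(94.32,285.3,[("sil",221.5),("base",250.9),("tf",277),("tb",306.8)]),
"w7":(94.32,285,[("sil",227),("base",257),("tf",287.5)]),
"w9":(82.95,285.5,[("sil",223.3),("base",258),("tf",287.5)])}
for f,(yaw,uc,ob) in obs.items():
    P=LP(f);T=P[2];u=np.array([np.cos(np.radians(yaw)),np.sin(np.radians(yaw)),0]);w=np.array([u[1],-u[0],0])
    cam=T[:3,3]
    def res(v):
        t,z=v;a=cam*[1,1,0]+w*t+np.array([0,0,z]);r=[]
        for n,row in ob:
            if row is None: continue
            if n=="sil":
                o,d=ray(None,uc,row,P);r.append(abs(lined(o,d,a,u))-23)
            else:
                y,zz={"base":(16,16.5),"tf":(16,50),"tb":(0,50)}[n]
                X=a-w*y+np.array([0,0,zz]);p=proj(None,X,P);r.append((p[1]-row)*.5)
        return r
    for zfix in(None,):
        s=least_squares(res,[90,cam[2]-165]);
    print(f,"t from cam",s.x[0].round(2),"z",s.x[1].round(2),"z-camz",(s.x[1]-cam[2]).round(2),"res",s.fun.round(2),"lat world", (cam@w+s.x[0]).round(2))
E
python3 bf.py
```

```text
w2 t from cam 83.28 z 44.85 z-camz -348.2 res [ 0.03 -0.13  0.06] lat world 474.11
w3 t from cam 85.68 z 36.51 z-camz -229.92 res [ 0.42 -1.07  0.33  0.08] lat world 474.72
w6 t from cam 90.18 z 28.86 z-camz -180.31 res [ 0.99 -1.76  0.28  0.26] lat world 480.29
w7 t from cam 89.5 z 29.93 z-camz -170.08 res [ 0.66 -1.27  0.46] lat world 479.87
w9 t from cam 83.55 z 115.53 z-camz -161.08 res [ 1.33 -2.41  0.87] lat world 524.4
```

```bash
python3 to.py 529 56.5 111.1 82.9
```

```text
pos [526.27  34.59 117.69] yaw 82.8 clk 8.45 F [-0.2 -0.1 -1.5] T [-0.034  0.017 -0.02 ] w 13.2 q [-0.21  0.6   0.14  1.95 -0.15  0.61  1.47]
shift tool [22.07  0.03  6.64] turn -0.1
```

Emit:
{"name": "send_rows", "arguments": {"commands": [[0, 5, 0, 3, 0], [0, 12, 0, 6.6, 0], [0, 18, 0, 6.6, 0], [0, 22, 0, 6.6, 0], [0, 22, 0, 6.6, 0]]}}

```text
clock: 8.95
eef_pos: [529.1, 57.5, 111.1]
tool_rot: [-3.131, -0.003, 1.447]
force: [-0.7, 0.8, -1.0]
width: 13.2
```

Emit:
{"name": "send_rows", "arguments": {"commands": [[0, 0, 0, 0, 0], [0, 0, 0, 0, 0]]}}

```text
clock: 9.15
eef_pos: [529.1, 57.4, 111.2]
tool_rot: [-3.131, -0.003, 1.447]
force: [-0.6, -0.6, -2.5]
width: 12.8
```

```bash
python3 to.py 529 56.5 111.1 82.9; python3 snap.py wrist wa 200 150 400 300;python3 snap.py scene sa 280 130 380 205;python3 to.py 529 56.5 111.1 82.9
```

```text
pos [529.13  57.4  111.21] yaw 82.88 clk 9.15 F [-0.6 -0.6 -2.5] T [ 0.003 -0.004  0.015] w 12.8 q [-0.25  0.62  0.14  1.94 -0.15  0.6   1.44]
shift tool [-0.91 -0.02  0.11] turn -0.02
scale 4.0
scale 8.0
pos [529.11  57.27 111.21] yaw 82.87 clk 9.25 F [-0.5 -0.3 -1.2] T [ 0.01  -0.007  0.04 ] w 12.7 q [-0.25  0.62  0.14  1.94 -0.15  0.6   1.44]
shift tool [-0.78 -0.02  0.11] turn -0.03
```

View pics/wac.png

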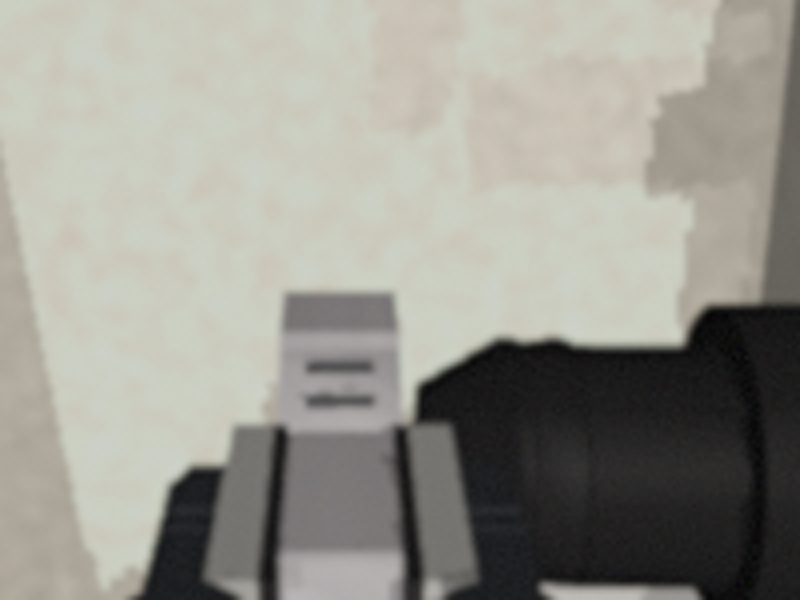

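View pics/sac.png

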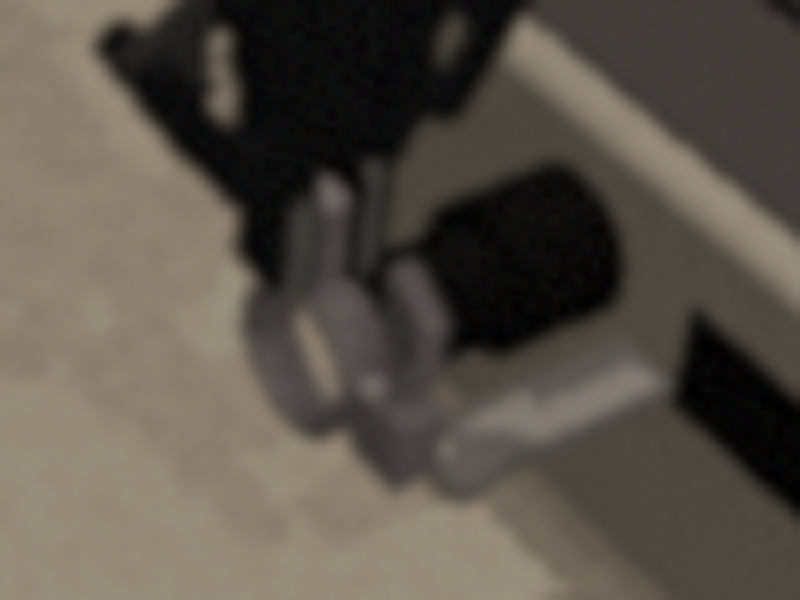

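The band is lined up with the nose. The collar has the same outer radius as the band, and by its silhouette the band sits slightly to the -w side, so I'll nudge +0.7 mm and advance in small steps watching force.

Emit:
{"name": "send_rows", "arguments": {"commands": [[0, 2, 0.7, 0, 0], [0, 4, 0.7, 0, 0], [0, 6, 0.7, 0, 0], [0, 8, 0.7, 0, 0], [0, 10, 0.7, 0, 0]]}}

```text
clock: 9.75
eef_pos: [531.0, 67.4, 111.2]
tool_rot: [-3.131, -0.003, 1.446]
force: [-0.1, 0.1, -1.1]
width: 12.9
```

Emit:
{"name": "send_rows", "arguments": {"commands": [[0, 1.5, 0, 0, 0], [0, 3, 0, 0, 0], [0, 4.5, 0, 0, 0], [0, 6, 0, 0, 0]]}}

```text
clock: 10.15
eef_pos: [531.4, 73.1, 111.1]
tool_rot: [-3.13, -0.002, 1.446]
force: [-0.4, -0.6, -1.4]
width: 13.0
```

```bash
python3 to.py 534.8 103.2 111.1 82.9;
```

```text
pos [531.43  73.13 111.13] yaw 82.87 clk 10.15 F [-0.4 -0.6 -1.4] T [-0.111  0.188 -0.003] w 13.0 q [-0.28  0.62  0.15  1.93 -0.16  0.61  1.41]
shift tool [30.25 -0.38  0.1 ] turn -0.03
```

```bash
python3 snap.py wrist wb 200 150 400 300;python3 snap.py scene sb 280 130 380 205;python3 to.py 534.8 103.2 111.1 82.9
```

```text
scale 4.0
scale 8.0
pos [531.37  73.55 111.11] yaw 82.89 clk 10.25 F [-1.4 -0.1 -0.8] T [ 0.033  0.205 -0.03 ] w 12.9 q [-0.28  0.62  0.14  1.93 -0.16  0.61  1.41]
shift tool [29.84 -0.27  0.09] turn -0.01
```

View pics/wbc.png

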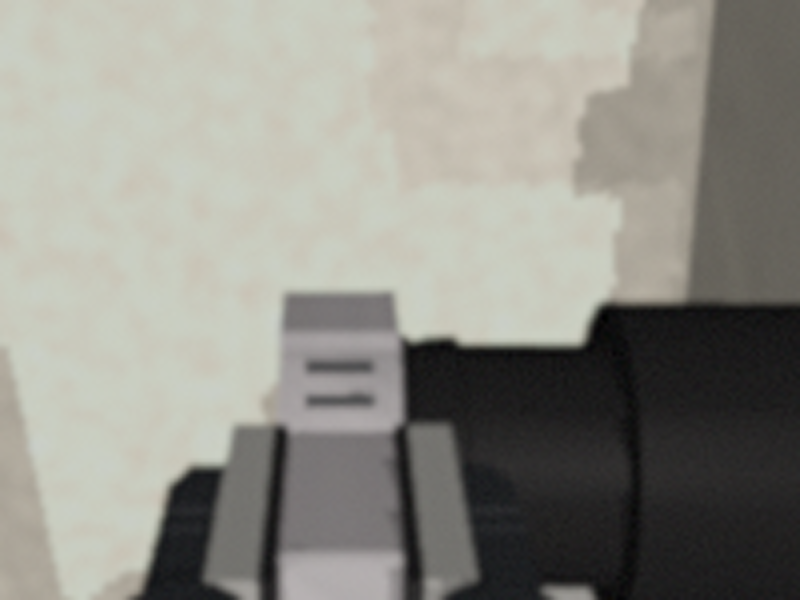

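View pics/sbc.png

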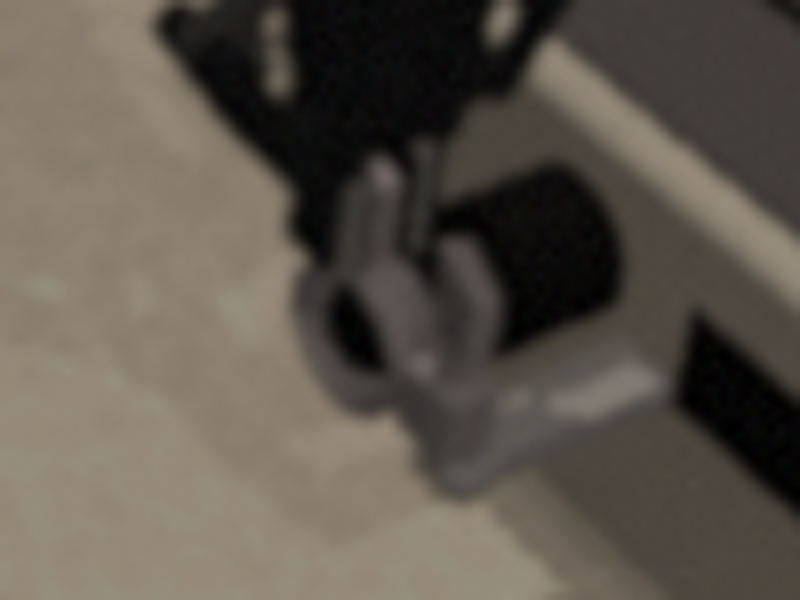

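The nose is in the bore. There is a slight Fx of -1.4 N, which points to the fixed pad touching, so I'll back off 0.5 mm and continue.

Emit:
{"name": "send_rows", "arguments": {"commands": [[0, 1.5, -0.5, 0, 0], [0, 3, -0.5, 0, 0], [0, 4.5, -0.5, 0, 0], [0, 6, -0.5, 0, 0]]}}

```text
clock: 10.65
eef_pos: [531.8, 79.8, 111.2]
tool_rot: [-3.131, -0.003, 1.447]
force: [0.6, -0.1, -1.3]
width: 12.8
```

```bash
python3 to.py 534.8 103.2 111.1 82.9
```

```text
pos [531.83  79.75 111.21] yaw 82.89 clk 10.65 F [ 0.6 -0.1 -1.3] T [-0.014  0.022  0.01 ] w 12.8 q [-0.29  0.62  0.15  1.92 -0.16  0.61  1.4 ]
shift tool [23.63  0.05  0.17] turn -0.01
```

Free again: torque is near 0. I'll keep advancing.

Emit:
{"name": "send_rows", "arguments": {"commands": [[0, 1.5, 0, 0, 0], [0, 3, 0, 0, 0], [0, 4.5, 0, 0, 0], [0, 6, 0, 0, 0], [0, 7.5, 0, 0, 0]]}}

```text
clock: 11.15
eef_pos: [532.8, 87.3, 111.2]
tool_rot: [-3.131, -0.003, 1.447]
force: [-0.6, -0.2, -1.5]
width: 12.6
```

```bash
python3 to.py 534.8 103.2 111.1 82.9
```

```text
pos [532.76  87.29 111.22] yaw 82.89 clk 11.15 F [-0.6 -0.2 -1.5] T [ 0.053  0.054 -0.055] w 12.6 q [-0.31  0.63  0.15  1.92 -0.16  0.62  1.39]
shift tool [16.04  0.06  0.16] turn -0.01
```

Emit:
{"name": "send_rows", "arguments": {"commands": [[0, 1.5, 0, 0, 0], [0, 3, 0, 0, 0], [0, 4.5, 0, 0, 0], [0, 6, 0, 0, 0]]}}

```text
clock: 11.55
eef_pos: [533.5, 93.4, 111.2]
tool_rot: [-3.131, -0.003, 1.447]
force: [0.3, 0.5, -1.0]
width: 13.2
```

```bash
python3 to.py 534.8 103.2 111.1 82.9;python3 snap.py wrist wd 200 150 400 300
```

```text
pos [533.55  93.41 111.23] yaw 82.89 clk 11.55 F [ 0.3  0.5 -1. ] T [0.006 0.047 0.005] w 13.2 q [-0.32  0.63  0.15  1.91 -0.16  0.62  1.38]
shift tool [9.87 0.03 0.16] turn -0.01
scale 4.0
```

View pics/wdc.png

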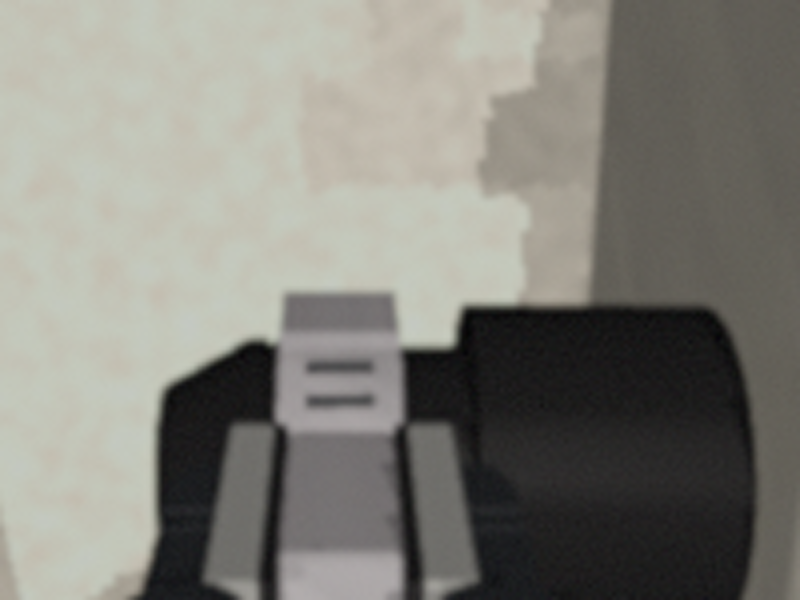

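The band has about 8 mm left to the shoulder by image scale (9.9 mm by pose). I'll advance 5 mm, then go in millimetre steps watching Fy.

Emit:
{"name": "send_rows", "arguments": {"commands": [[0, 1, 0, 0, 0], [0, 2, 0, 0, 0], [0, 3, 0, 0, 0], [0, 4, 0, 0, 0], [0, 5, 0, 0, 0]]}}

```text
clock: 12.1
eef_pos: [534.0, 97.6, 111.2]
tool_rot: [-3.13, -0.002, 1.446]
force: [-0.9, -4.4, -0.8]
width: 13.3
```

Emit:
{"name": "send_rows", "arguments": {"commands": [[0, 1, 0, 0, 0], [0, 1, 0, 0, 0]]}}

```text
clock: 12.3
eef_pos: [534.0, 97.5, 111.2]
tool_rot: [-3.13, -0.0, 1.446]
force: [-1.6, -4.1, -0.5]
width: 12.7
```

Emit:
{"name": "send_rows", "arguments": {"commands": [[0, 0.7, 0, 0, 0], [0, 0.7, 0, 0, 0]]}}

```text
clock: 12.5
eef_pos: [534.0, 97.6, 111.2]
tool_rot: [-3.13, 0.0, 1.445]
force: [-1.0, -4.5, 0.1]
width: 12.9
```

```bash
python3 to.py 534.8 103.2 111.1 82.9;python3 snap.py wrist we 200 150 400 300;
```

```text
pos [534.03  97.57 111.22] yaw 82.81 clk 12.5 F [-1.  -4.5  0.1] T [-0.964  0.163 -0.007] w 12.9 q [-0.33  0.63  0.15  1.91 -0.16  0.62  1.37]
shift tool [5.68 0.06 0.12] turn -0.09
scale 4.0
```

View pics/wec.png

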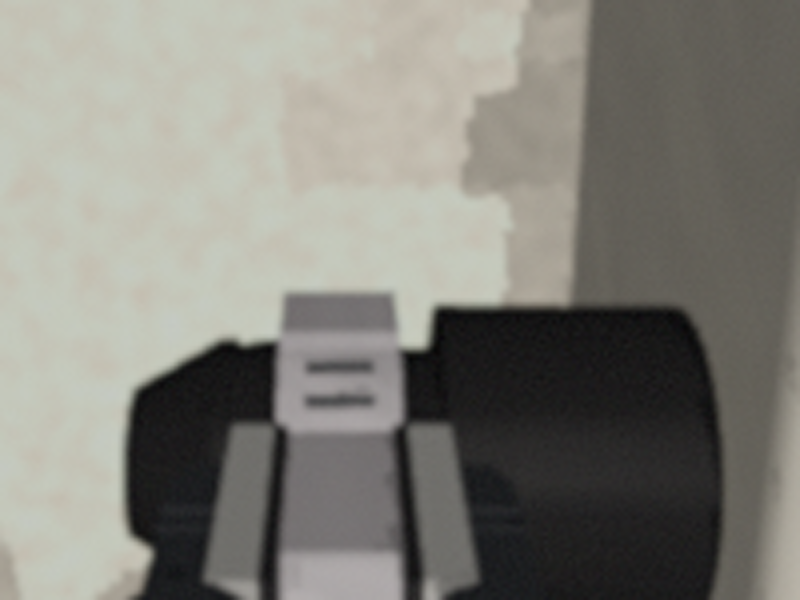

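Contact at Fy of about -4.5 N with roughly 4.6 mm still to go. The likely cause is that the front pad's tip is lower than I estimated and meets the collar's shoulder. The band is well over the land, so I'll ease off, release, raise and re-grip the lug higher.

Emit:
{"name": "send_rows", "arguments": {"commands": [[0, -0.5, 0, 0, 0], [0, -0.5, 0, 1, 0], [22, -0.5, 0, 2, 0], [22, -0.5, 0, 2, 0], [22, -0.5, 0, 2, 0]]}}

```text
clock: 13.05
eef_pos: [533.7, 93.7, 109.5]
tool_rot: [-3.13, 0.004, 1.443]
force: [-2.0, -10.5, 5.2]
width: 21.9
```

```bash
python3 to.py 534.8 103.2 111.1 82.9;python3 snap.py wrist wf 200 150 400 300;
```

```text
pos [533.67  93.72 109.48] yaw 82.68 clk 13.05 F [ -2.  -10.5   5.2] T [-2.086  0.4    0.027] w 21.9 q [-0.33  0.63  0.15  1.91 -0.16  0.62  1.37]
shift tool [ 9.54 -0.11 -1.66] turn -0.22
scale 4.0
```

View pics/wfc.png

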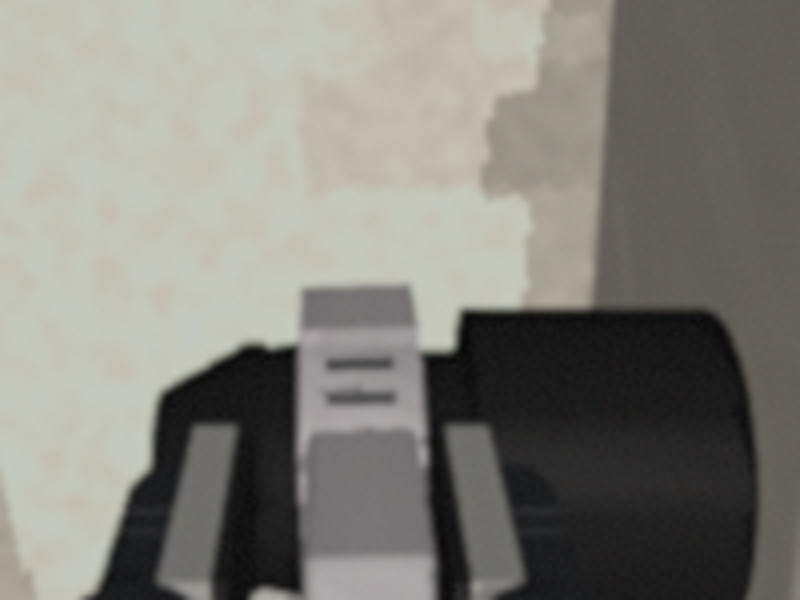

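Confirmed: the open front finger is pushed back by the collar. I'll raise the gripper now.

Emit:
{"name": "send_rows", "arguments": {"commands": [[22, -1, 0, -3, 0], [22, -1, 0, -6, 0], [22, -1, 0, -9, 0], [22, -1, 0, -11, 0], [22, -1, 0, -11, 0]]}}

```text
clock: 13.6
eef_pos: [534.0, 93.6, 120.9]
tool_rot: [-3.131, 0.003, 1.444]
force: [-0.1, 0.0, 0.1]
width: 22.1
```

```bash
python3 to.py 534.8 103.2 111.1 82.9;python3 snap.py wrist wg 200 150 400 300;python3 snap.py scene sg 280 110 400 200
```

```text
pos [534.02  93.57 120.88] yaw 82.73 clk 13.6 F [-0.1  0.   0.1] T [-0.013 -0.062  0.017] w 22.1 q [-0.33  0.62  0.16  1.9  -0.15  0.65  1.37]
shift tool [ 9.68 -0.34  9.76] turn -0.17
scale 4.0
scale 6.666666666666667
```

View pics/wgc.png

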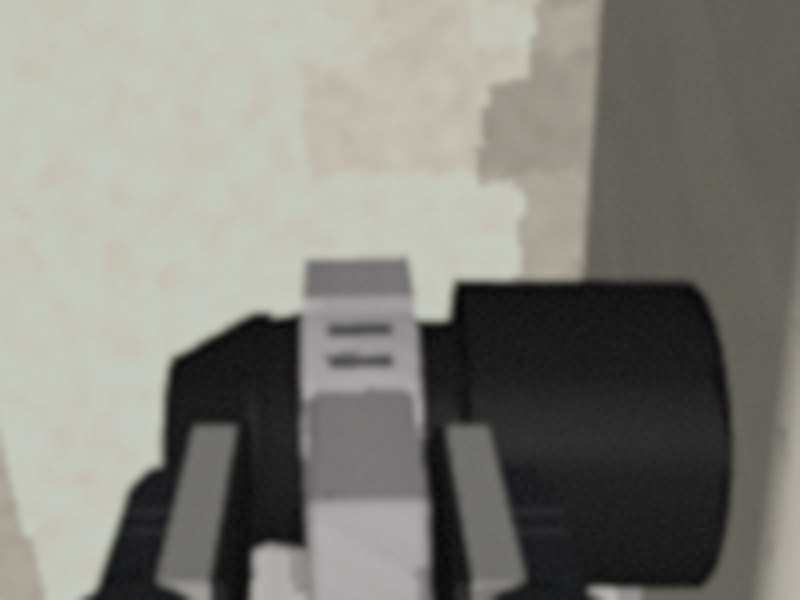

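View pics/sgc.png

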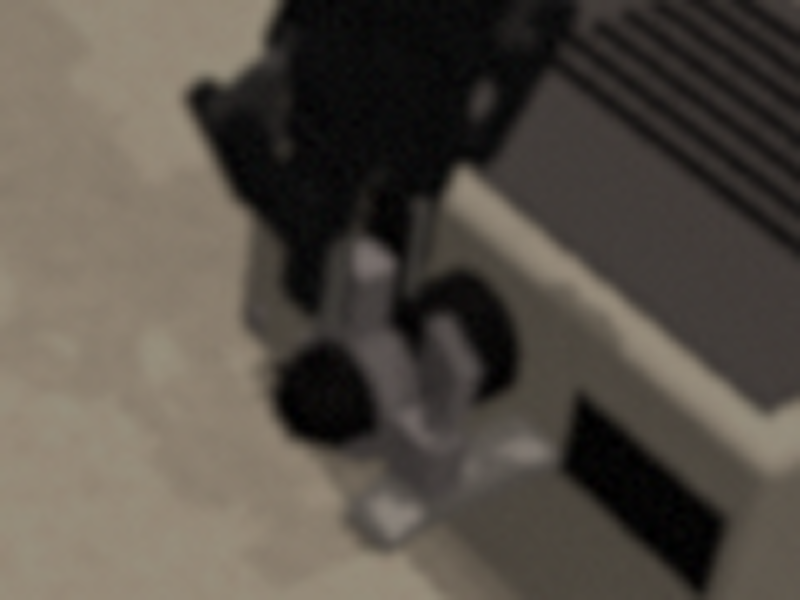

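Emit:
{"name": "send_rows", "arguments": {"commands": [[22, 0, 0, 3, 0], [0, 0, 0, 3, 0], [0, 0, 0, 3, 0], [0, 0, 0, 3, 0], [0, 0, 0, 3, 0]]}}

```text
clock: 14.2
eef_pos: [533.4, 93.0, 117.3]
tool_rot: [-3.129, 0.004, 1.443]
force: [-0.8, 0.3, -1.0]
width: 12.5
```

```bash
python3 to.py 534.8 103.2 111.1 82.9;python3 snap.py wrist wh 200 150 400 300
```

```text
pos [533.41  93.04 117.3 ] yaw 82.71 clk 14.2 F [-0.8  0.3 -1. ] T [-0.043  0.03   0.017] w 12.5 q [-0.33  0.62  0.16  1.91 -0.15  0.64  1.37]
shift tool [10.28  0.16  6.16] turn -0.19
scale 4.0
```

View pics/whc.png

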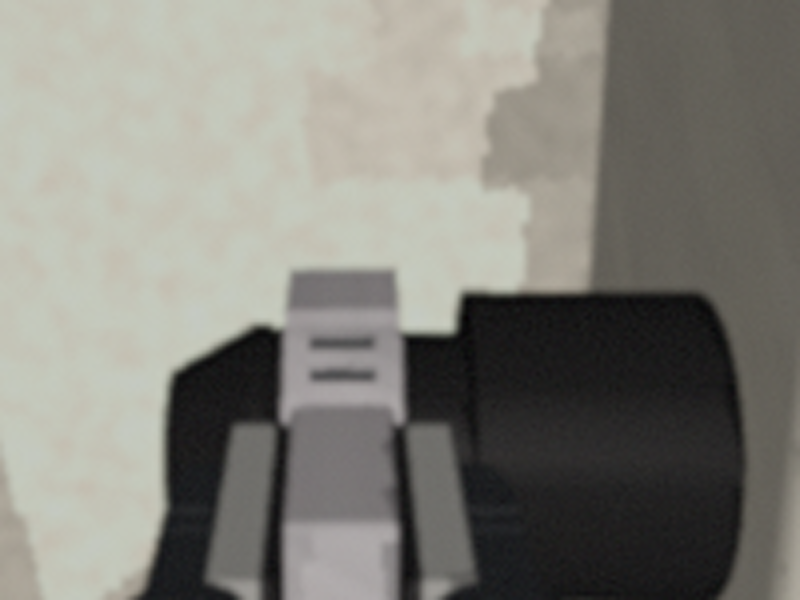

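Emit:
{"name": "send_rows", "arguments": {"commands": [[0, 0, 0, -1.5, 0], [0, 0, 0, -2.5, 0], [0, 1.5, 0, -2.5, 0], [0, 3, 0, -2.5, 0], [0, 4, 0, -2.5, 0]]}}

```text
clock: 14.75
eef_pos: [534.0, 97.3, 119.8]
tool_rot: [-3.13, 0.004, 1.444]
force: [-0.6, 0.4, -0.9]
width: 12.9
```

```bash
python3 to.py 534.8 103.2 119.8 82.9;python3 snap.py wrist wi 200 150 400 300
```

```text
pos [534.03  97.28 119.84] yaw 82.72 clk 14.75 F [-0.6  0.4 -0.9] T [0.064 0.028 0.004] w 12.9 q [-0.34  0.62  0.16  1.9  -0.15  0.65  1.36]
shift tool [5.97 0.02 0.02] turn -0.18
scale 4.0
```

View pics/wic.png

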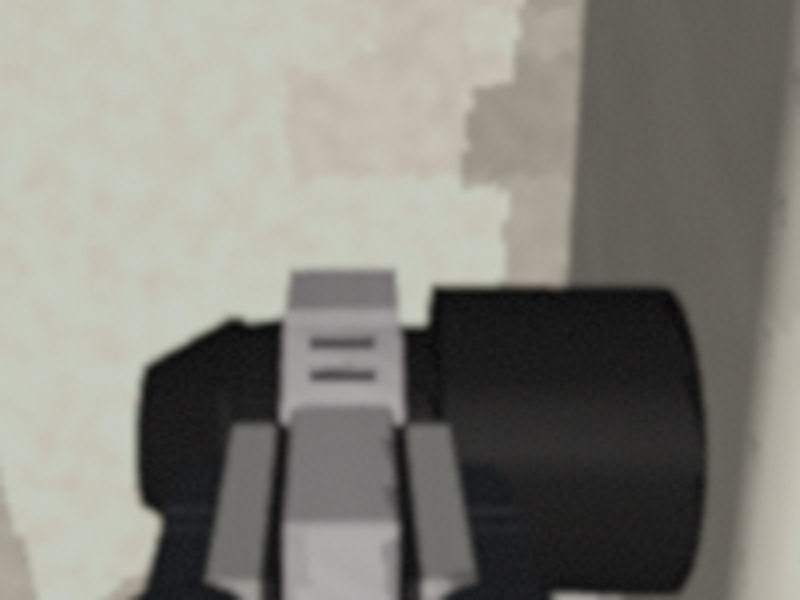

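No force, and about 4.5 mm of gap remains. I'll continue in 1 mm steps.

Emit:
{"name": "send_rows", "arguments": {"commands": [[0, 0.7, 0, 0, 0], [0, 1.4, 0, 0, 0], [0, 2, 0, 0, 0], [0, 2, 0, 0, 0]]}}

```text
clock: 15.2
eef_pos: [534.3, 99.6, 119.8]
tool_rot: [-3.13, 0.003, 1.444]
force: [0.1, 0.5, -1.7]
width: 12.6
```

Emit:
{"name": "send_rows", "arguments": {"commands": [[0, 0.5, 0, 0, 0], [0, 1, 0, 0, 0]]}}

```text
clock: 15.4
eef_pos: [534.4, 100.6, 119.8]
tool_rot: [-3.13, 0.003, 1.444]
force: [0.8, -0.5, -1.6]
width: 12.4
```

Emit:
{"name": "send_rows", "arguments": {"commands": [[0, 0.5, 0, 0, 0], [0, 1, 0, 0, 0]]}}

```text
clock: 15.6
eef_pos: [534.5, 101.6, 119.8]
tool_rot: [-3.129, 0.004, 1.444]
force: [0.1, 0.3, -1.5]
width: 12.6
```

```bash
python3 to.py 534.8 103.2 119.8 82.9;python3 snap.py wrist wj 200 150 400 300
```

```text
pos [534.52 101.62 119.77] yaw 82.74 clk 15.6 F [ 0.1  0.3 -1.5] T [-0.008  0.046 -0.06 ] w 12.6 q [-0.34  0.62  0.16  1.9  -0.15  0.65  1.36]
shift tool [ 1.6   0.08 -0.04] turn -0.16
scale 4.0
```

View pics/wjc.png

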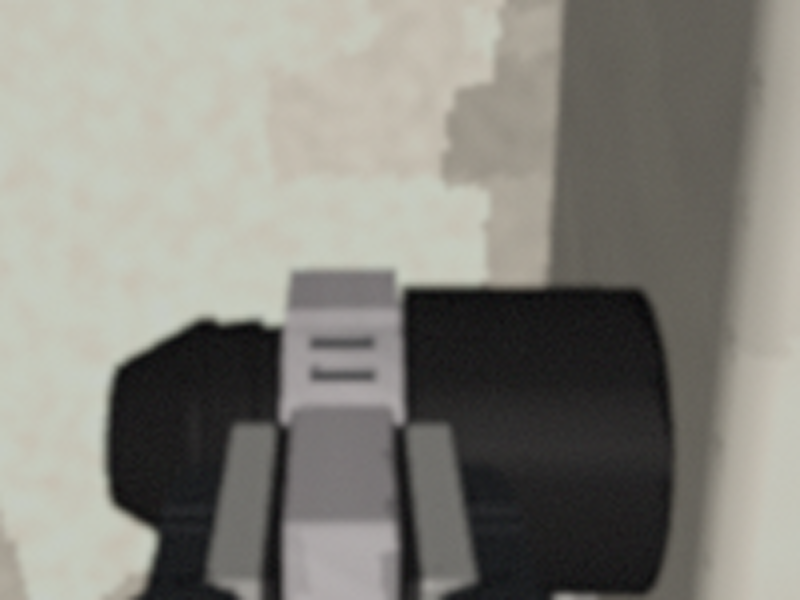

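Emit:
{"name": "send_rows", "arguments": {"commands": [[0, 0.4, 0, 0, 0], [0, 0.7, 0, 0, 0]]}}

```text
clock: 15.85
eef_pos: [534.5, 101.9, 119.8]
tool_rot: [-3.129, 0.004, 1.444]
force: [-0.0, -1.2, -1.5]
width: 12.8
```

Emit:
{"name": "send_rows", "arguments": {"commands": [[0, 0.4, 0, 0, 0], [0, 0.4, 0, 0, 0]]}}

```text
clock: 16.05
eef_pos: [534.6, 101.9, 119.8]
tool_rot: [-3.129, 0.005, 1.443]
force: [0.4, -1.6, -1.3]
width: 12.7
```

```bash
python3 to.py 534.8 103.2 119.8 82.9
```

```text
pos [534.56 101.9  119.81] yaw 82.7 clk 16.05 F [ 0.4 -1.6 -1.3] T [-0.438  0.007 -0.011] w 12.7 q [-0.35  0.62  0.16  1.9  -0.15  0.65  1.35]
shift tool [ 1.32  0.07 -0.  ] turn -0.2
```

Emit:
{"name": "send_rows", "arguments": {"commands": [[0, 0.8, 0, 0, 0], [0, 0.8, 0, 0, 0]]}}

```text
clock: 16.25
eef_pos: [534.5, 102.1, 119.8]
tool_rot: [-3.129, 0.005, 1.443]
force: [-1.2, -3.1, -0.6]
width: 13.1
```

```bash
python3 to.py 534.8 103.2 119.8 82.9;python3 snap.py wrist wk 250 200 350 275
```

```text
pos [534.53 102.11 119.78] yaw 82.68 clk 16.25 F [-1.2 -3.1 -0.6] T [-0.763  0.18  -0.068] w 13.1 q [-0.35  0.62  0.16  1.9  -0.15  0.65  1.35]
shift tool [ 1.12  0.13 -0.03] turn -0.22
scale 8.0
```

View pics/wkc.png

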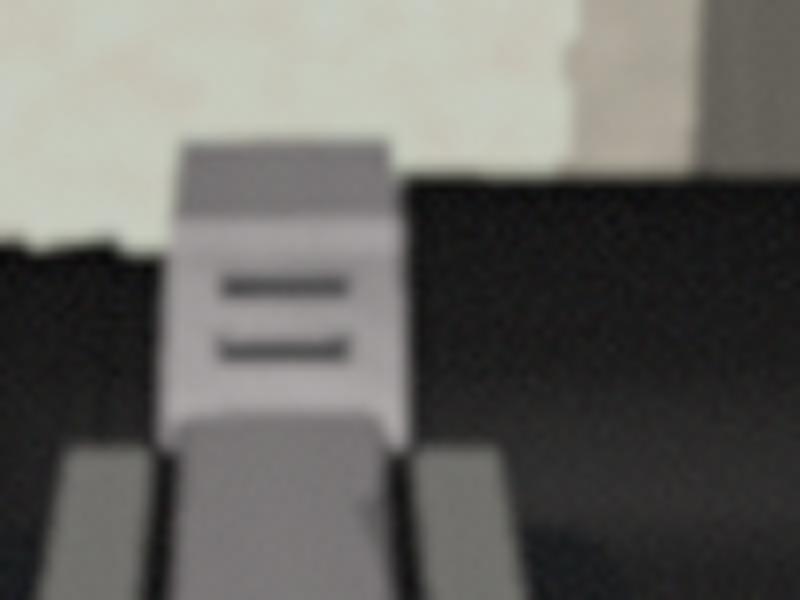

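The band is home against the collar: about 3 N in Fy and no visible gap. I'll lower it onto the land and release.

Emit:
{"name": "send_rows", "arguments": {"commands": [[0, 0, 0, 0.7, 0], [0, 0, 0, 1.4, 0], [0, 0, 0, 2, 0], [0, 0, 0, 2.5, 0], [0, 0, 0, 2.5, 0]]}}

```text
clock: 16.8
eef_pos: [534.6, 102.0, 117.2]
tool_rot: [-3.129, 0.005, 1.443]
force: [0.1, -2.9, -0.8]
width: 12.8
```

```bash
python3 to.py 534.8 103.2 119.8 82.9
```

```text
pos [534.6  102.03 117.22] yaw 82.68 clk 16.8 F [ 0.1 -2.9 -0.8] T [-0.57   0.03   0.004] w 12.8 q [-0.35  0.62  0.16  1.9  -0.15  0.64  1.35]
shift tool [ 1.17  0.01 -2.59] turn -0.22
```

Emit:
{"name": "send_rows", "arguments": {"commands": [[26, 0, 0, 0, 0], [26, 0, 0, 0, 0], [26, 0, 0, 0, 0], [26, 0, 0, 0, 0]]}}

```text
clock: 17.2
eef_pos: [534.7, 102.5, 117.3]
tool_rot: [-3.13, 0.005, 1.443]
force: [-0.3, 0.1, 0.0]
width: 25.9
```

```bash
python3 to.py 534.8 103.2 119.8 82.9;python3 snap.py wrist wl 200 150 400 300
```

```text
pos [534.73 102.5  117.31] yaw 82.7 clk 17.2 F [-0.3  0.1  0. ] T [ 0.065 -0.014  0.022] w 25.9 q [-0.35  0.62  0.16  1.9  -0.16  0.64  1.35]
shift tool [ 0.69 -0.05 -2.5 ] turn -0.2
scale 4.0
```

View pics/wlc.png

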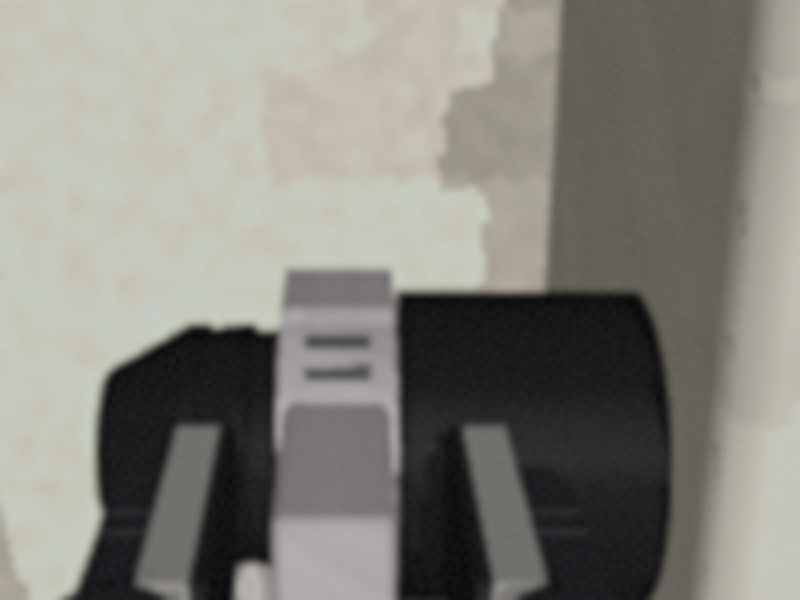

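The clamp is released and still flush with the collar. I'll rise and look at the wing.

Emit:
{"name": "send_rows", "arguments": {"commands": [[26, 0, 0, -12, 0], [26, 0, 0, -30, 0], [26, 0, 0, -50, 0], [26, 0, 8, -60, 0], [26, 0, 20, -60, 0]]}}

```text
clock: 17.75
eef_pos: [556.5, 100.5, 179.9]
tool_rot: [-3.133, 0.003, 1.444]
force: [0.2, 0.5, 0.5]
width: 26.2
```

```bash
python3 to.py 579 97.5 175 82.9;python3 snap.py wrist wm 180 130 400 295; python3 snap.py top tm 170 175 250 235
```

```text
pos [556.46 100.53 179.88] yaw 82.72 clk 17.75 F [0.2 0.5 0.5] T [-0.045 -0.04   0.028] w 26.2 q [-0.35  0.56  0.18  1.79 -0.13  0.81  1.35]
shift tool [-0.14 22.78  4.68] turn -0.18
scale 3.6363636363636362
scale 10.0
```

View pics/wmc.png

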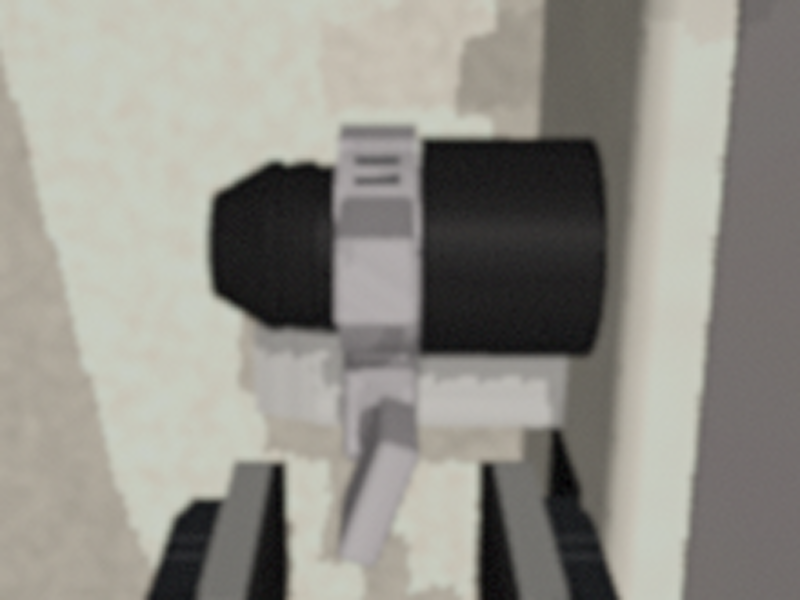

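View pics/tmc.png

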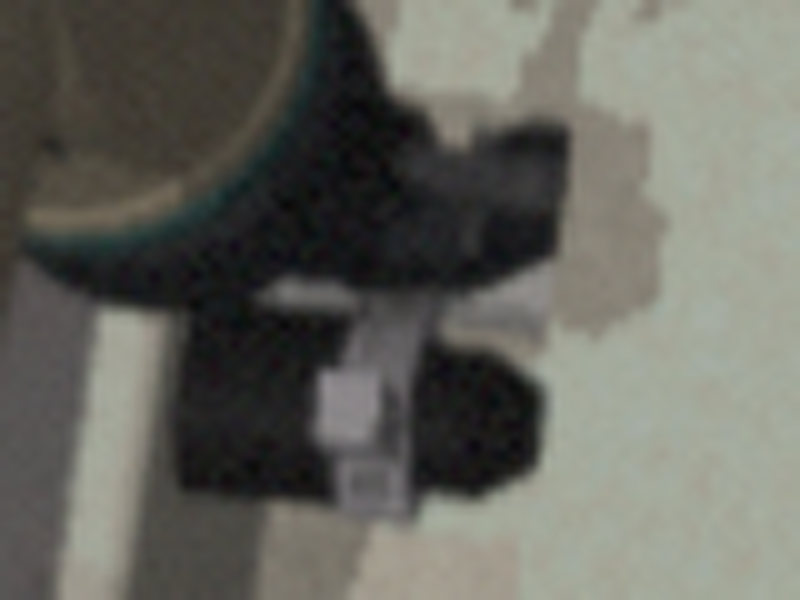

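```bash
python3 - <<'E'
from h import *
P=LP("wm");S=800/220
for z in(149,150,152):
    q=[atz(None,180+p[0]/S,130+p[1]/S,z,P) for p in[(385,443),(417,453),(375,563),(340,556)]]
    c=np.mean(q,0);L=(q[2]+q[3]-q[0]-q[1])/2;t=(q[1]+q[2]-q[0]-q[3])/2
    print(c.round(1),"len",np.linalg.norm(L).round(1),"thick",np.linalg.norm(t).round(1),"long dir",np.degrees(np.arctan2(L[1],L[0])).round(1))
E
```

```text
[579.6  96.3 149. ] len 24.1 thick 6.4 long dir -26.6
[579.   96.4 150. ] len 23.9 thick 6.3 long dir -26.6
[578.   96.6 152. ] len 23.7 thick 6.3 long dir -26.6
```

The wing top is centred near (579.3,96.9), as expected, with its long axis at -26.6°, so the gripper yaw should be 63.4°. I'll go above it and check.

```bash
python3 to.py 579.2 96.2 172 63.4
```

```text
pos [557.17  99.85 178.41] yaw 82.65 clk 17.85 F [-0.2  0.2  0.1] T [-0.018 -0.     0.012] w 26.0 q [-0.35  0.56  0.18  1.79 -0.13  0.81  1.34]
shift tool [-0.77 22.37  6.21] turn 19.25
```

Emit:
{"name": "send_rows", "arguments": {"commands": [[26, 0, 10, 0, 6], [26, 0, 18, 0, 12], [26, -0.8, 22, 3, 19], [26, -0.8, 22.4, 6, 19.2], [26, -0.8, 22.4, 6, 19.2]]}}

```text
clock: 18.35
eef_pos: [578.1, 96.4, 171.7]
tool_rot: [-3.133, 0.008, 1.11]
force: [-0.2, 0.2, -0.4]
width: 26.2
```

Emit:
{"name": "send_rows", "arguments": {"commands": [[26, 0, 0, 0, 0], [26, 0, 0, 0, 0]]}}

```text
clock: 18.55
eef_pos: [577.6, 96.6, 171.8]
tool_rot: [-3.132, 0.008, 1.112]
force: [-0.0, 0.2, -0.6]
width: 25.9
```

```bash
python3 to.py 579.2 96.2 113 63.4;python3 snap.py wrist wn 180 150 400 315
```

```text
pos [577.62  96.56 171.76] yaw 63.71 clk 18.55 F [-0.   0.2 -0.6] T [0.022 0.041 0.023] w 25.9 q [-0.39  0.61  0.28  1.74 -0.21  0.83  1.1 ]
shift tool [ 0.84  2.11 58.74] turn 0.31
scale 3.6363636363636362
```

View pics/wnc.png

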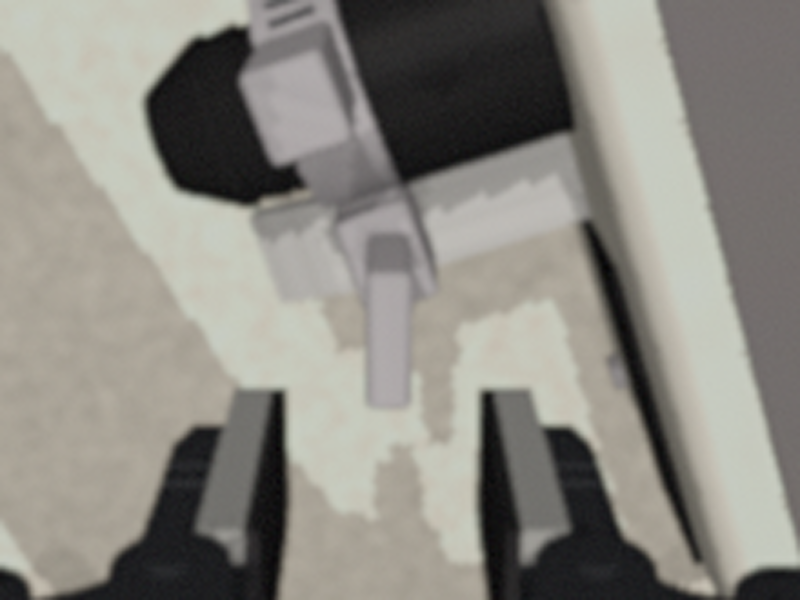

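```bash
python3 - <<'E'
from h import *
P=LP("wn");S=800/220
for z in(148,150):
    q=[atz(None,180+p[0]/S,150+p[1]/S,z,P) for p in[(369,270),(411,270),(411,407),(368,407)]]
    print(np.mean(q,0).round(1),np.linalg.norm(q[1]-q[0]),np.linalg.norm(q[2]-q[1]))
E
```

```text
[580.   96.3 148. ] 7.05009933755968 25.417229523357616
[579.2  96.6 150. ] 6.973005402717495 25.139288157864776
```

Emit:
{"name": "send_rows", "arguments": {"commands": [[26, 0.4, 2, 10, 0], [26, 0.4, 2, 20, 0], [26, 0.4, 2, 30, 0], [26, 0.4, 2, 38, 0], [26, 0.4, 2, 42, 0]]}}

```text
clock: 19.1
eef_pos: [578.5, 95.7, 128.4]
tool_rot: [-3.131, 0.009, 1.111]
force: [-0.4, 0.9, -0.2]
width: 26.2
```

```bash
python3 to.py 579.3 96.2 113 63.4;python3 snap.py wrist wo 180 150 400 315;python3 snap.py scene so 280 90 400 180
```

```text
pos [578.52  95.71 128.37] yaw 63.68 clk 19.1 F [-0.4  0.9 -0.2] T [0.041 0.022 0.009] w 26.2 q [-0.37  0.67  0.26  1.78 -0.23  0.74  1.11]
shift tool [ 0.92  0.64 15.35] turn 0.28
scale 3.6363636363636362
scale 6.666666666666667
```

View pics/woc.png

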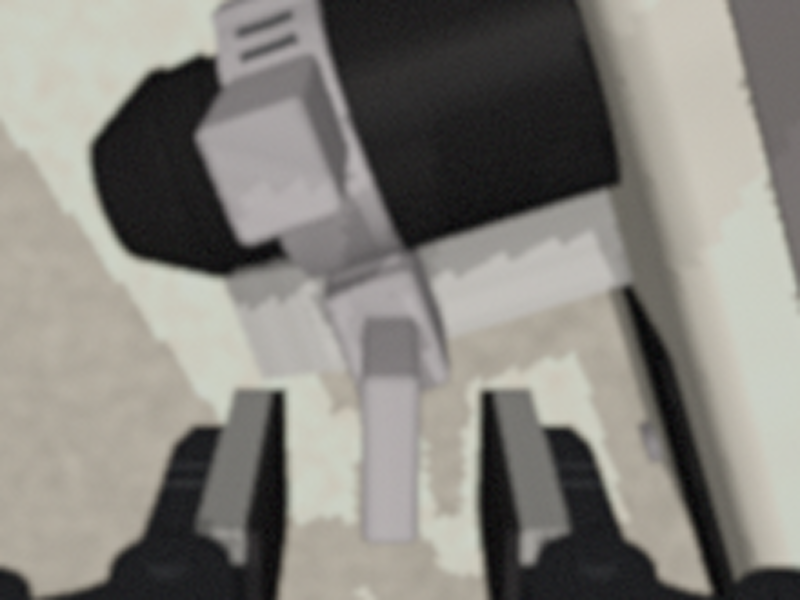

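View pics/soc.png

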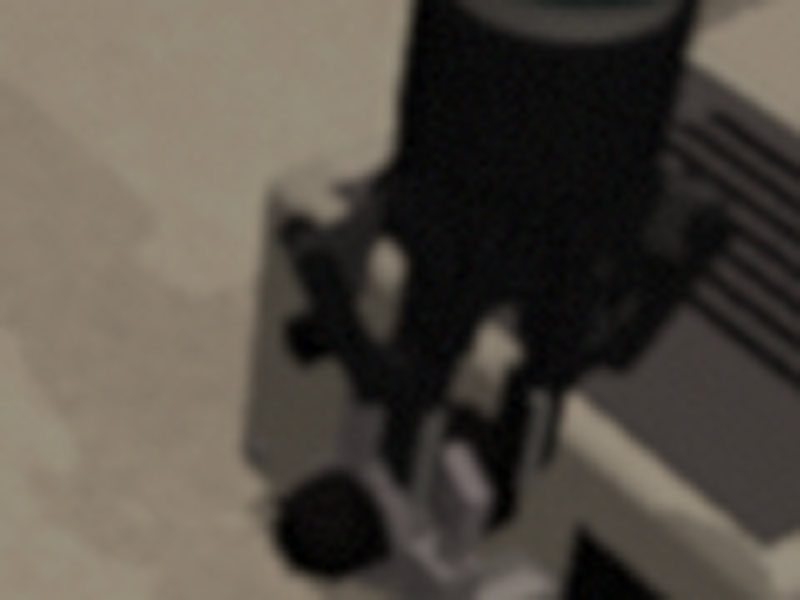

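Emit:
{"name": "send_rows", "arguments": {"commands": [[26, 0.5, 0.6, 5, 0], [26, 0.5, 0.6, 10, 0], [26, 0.5, 0.6, 14, 0], [26, 0.5, 0.6, 14, 0]]}}

```text
clock: 19.6
eef_pos: [578.9, 95.8, 114.3]
tool_rot: [-3.131, 0.009, 1.111]
force: [-0.5, 0.9, 0.3]
width: 26.0
```

```bash
python3 to.py 579.3 96.2 113 63.4;python3 snap.py wrist wp 180 150 400 315
```

```text
pos [578.86  95.83 114.26] yaw 63.68 clk 19.6 F [-0.5  0.9  0.3] T [ 0.02  -0.015 -0.068] w 26.0 q [-0.37  0.69  0.25  1.78 -0.24  0.72  1.12]
shift tool [0.54 0.25 1.25] turn 0.28
scale 3.6363636363636362
```

View pics/wpc.png

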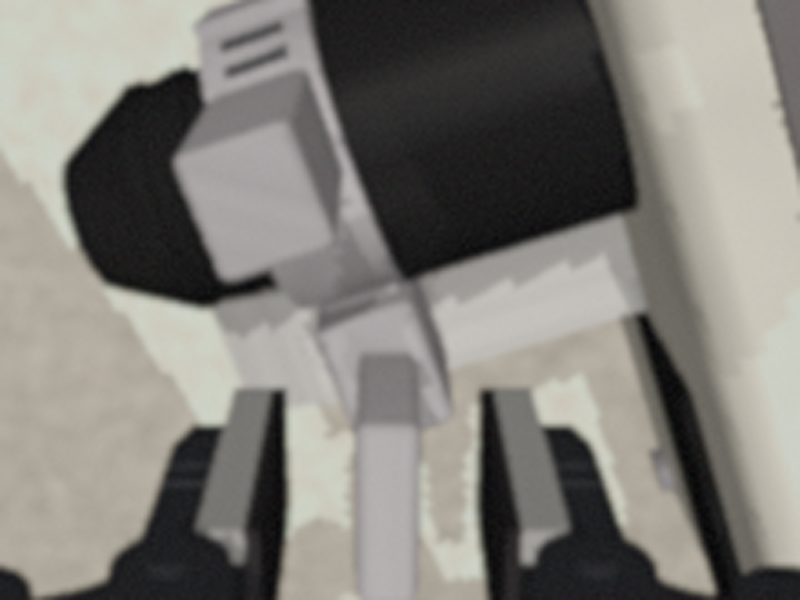

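Emit:
{"name": "send_rows", "arguments": {"commands": [[14, 0, 0, 1, 0], [8, 0, 0, 1, 0], [0, 0, 0, 1, 0], [0, 0, 0, 1, 0], [0, 0, 0, 1, 0]]}}

```text
clock: 20.15
eef_pos: [579.3, 96.0, 113.8]
tool_rot: [-3.131, 0.009, 1.111]
force: [0.6, 0.8, 1.5]
width: 6.7
```

```bash
python3 to.py 579.3 96.2 113 63.4;python3 snap.py wrist wq 180 130 400 295
```

```text
pos [579.33  95.97 113.8 ] yaw 63.68 clk 20.15 F [0.6 0.8 1.5] T [ 0.061 -0.059 -0.021] w 6.7 q [-0.37  0.69  0.25  1.78 -0.24  0.71  1.12]
shift tool [ 0.19 -0.12  0.8 ] turn 0.28
scale 3.6363636363636362
```

View pics/wqc.png

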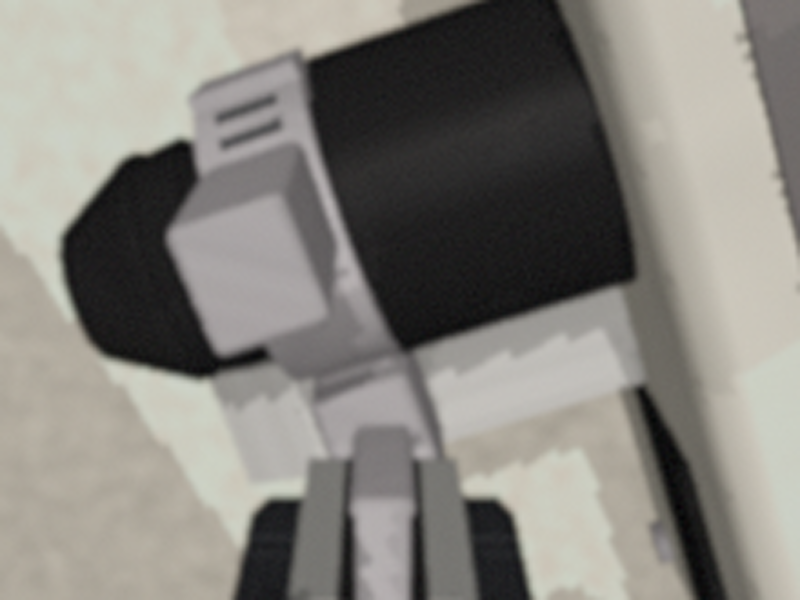

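The wing is gripped, with width 6.7 for its 8 mm less the same 1.2 mm reading offset. Now I'll turn clockwise (+ about tool z), reading the torque about z after each step.

Emit:
{"name": "send_rows", "arguments": {"commands": [[0, 0, 0, 0, 4], [0, 0, 0, 0, 8], [0, 0, 0, 0, 12], [0, 0, 0, 0, 12]]}}

```text
clock: 20.6
eef_pos: [578.9, 94.6, 113.8]
tool_rot: [-3.134, 0.013, 0.902]
force: [0.2, -2.7, 2.6]
width: 7.1
```

```bash
python3 to.py 579.3 96.2 113.8 63.4
```

```text
pos [578.94  94.6  113.8 ] yaw 51.66 clk 20.6 F [ 0.2 -2.7  2.6] T [-0.697  0.271  0.111] w 7.1 q [-0.4   0.69  0.31  1.79 -0.29  0.72  0.96]
shift tool [ 1.48 -0.71 -0.01] turn -11.74
```

Emit:
{"name": "send_rows", "arguments": {"commands": [[0, 0, 0, 0, 4], [0, 0, 0, 0, 8], [0, 0, 0, 0, 12], [0, 0, 0, 0, 12]]}}

```text
clock: 21.0
eef_pos: [578.7, 93.7, 113.8]
tool_rot: [-3.137, 0.015, 0.693]
force: [-0.5, -1.8, 3.3]
width: 6.9
```

```bash
python3 to.py 579.3 96.2 113.8 63.4
```

```text
pos [578.66  93.71 113.85] yaw 39.72 clk 21.0 F [-0.5 -1.8  3.3] T [-0.677  0.323  0.186] w 6.9 q [-0.44  0.7   0.37  1.79 -0.35  0.73  0.81]
shift tool [ 2.08 -1.5   0.02] turn -23.68
```

Emit:
{"name": "send_rows", "arguments": {"commands": [[0, 0.7, -0.5, 0, 4], [0, 1.4, -1, 0, 8], [0, 1.4, -1, 0, 12], [0, 1.4, -1, 0, 12]]}}

```text
clock: 21.4
eef_pos: [578.7, 94.0, 113.8]
tool_rot: [3.141, 0.017, 0.485]
force: [-1.5, -4.2, 2.6]
width: 6.3
```

```bash
python3 to.py 579.3 95.7 113.8 63.4; python3 snap.py wrist wr 180 130 400 295
```

```text
pos [578.71  94.04 113.84] yaw 27.81 clk 21.4 F [-1.5 -4.2  2.6] T [-0.985  0.507  0.235] w 6.3 q [-0.48  0.71  0.43  1.79 -0.4   0.75  0.65]
shift tool [ 1.3  -1.19  0.02] turn -35.59
scale 3.6363636363636362
```

View pics/wrc.png

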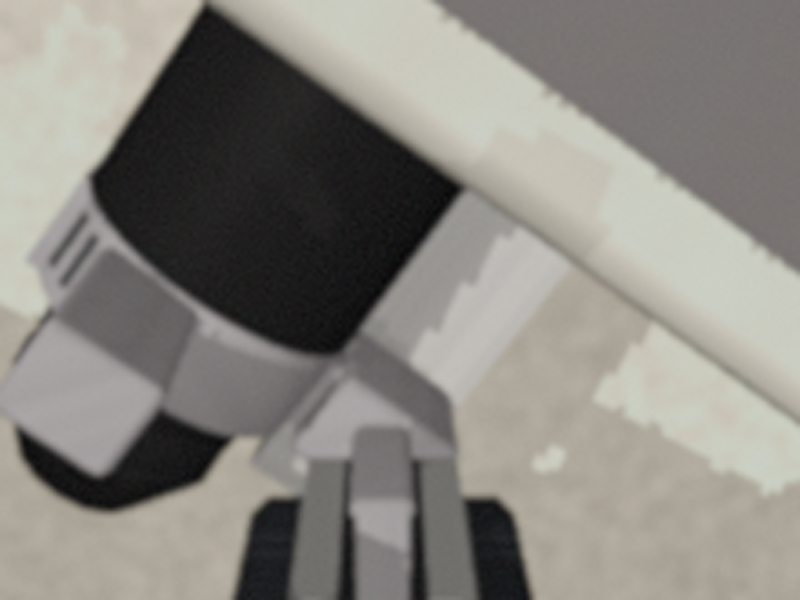

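The band is still flush on the collar and the wing follows the gripper. The -4 N in Fy is my own push, so I'll drop the correction and keep turning in smaller steps.

Emit:
{"name": "send_rows", "arguments": {"commands": [[0, -0.5, 0.5, 0, 3], [0, -0.5, 0.5, 0, 6], [0, -0.5, 0.5, 0, 6], [0, -0.5, 0.5, 0, 6]]}}

```text
clock: 21.85
eef_pos: [578.5, 93.4, 113.9]
tool_rot: [3.14, 0.017, 0.385]
force: [-1.3, -3.5, 3.1]
width: 6.5
```

```bash
python3 to.py 578.7 94 113.8 63.4
```

```text
pos [578.48  93.44 113.9 ] yaw 22.03 clk 21.85 F [-1.3 -3.5  3.1] T [-0.738  0.391  0.198] w 6.5 q [-0.49  0.72  0.46  1.79 -0.43  0.75  0.58]
shift tool [ 0.41 -0.43  0.1 ] turn -41.37
```

Emit:
{"name": "send_rows", "arguments": {"commands": [[0, 0, 0, 0, 3], [0, 0, 0, 0, 6], [0, 0, 0, 0, 6], [0, 0, 0, 0, 6]]}}

```text
clock: 22.25
eef_pos: [578.4, 93.5, 113.9]
tool_rot: [3.138, 0.017, 0.282]
force: [-1.2, -2.5, 3.4]
width: 6.3
```

```bash
python3 to.py 578.7 94 113.8 63.4
```

```text
pos [578.45  93.45 113.94] yaw 16.16 clk 22.25 F [-1.2 -2.5  3.4] T [-0.766  0.548  0.182] w 6.3 q [-0.51  0.72  0.49  1.79 -0.46  0.76  0.5 ]
shift tool [ 0.4  -0.45  0.13] turn -47.24
```

Emit:
{"name": "send_rows", "arguments": {"commands": [[0, 0, 0, 0, 3], [0, 0, 0, 0, 6], [0, 0, 0, 0, 6], [0, 0, 0, 0, 6]]}}

```text
clock: 22.65
eef_pos: [578.4, 93.5, 114.0]
tool_rot: [3.136, 0.016, 0.179]
force: [-0.9, -3.0, 4.1]
width: 6.3
```

```bash
python3 to.py 578.7 94 113.8 63.4
```

```text
pos [578.41  93.45 113.99] yaw 10.28 clk 22.65 F [-0.9 -3.   4.1] T [-0.792  0.549  0.165] w 6.3 q [-0.53  0.73  0.52  1.79 -0.49  0.77  0.42]
shift tool [ 0.38 -0.49  0.18] turn -53.12
```

Emit:
{"name": "send_rows", "arguments": {"commands": [[0, 0, 0, 0, 3], [0, 0, 0, 0, 6], [0, 0, 0, 0, 6], [0, 0, 0, 0, 6]]}}

```text
clock: 23.05
eef_pos: [578.4, 93.5, 114.0]
tool_rot: [3.135, 0.016, 0.077]
force: [-1.1, -2.5, 4.0]
width: 6.4
```

```bash
python3 to.py 578.7 94 113.8 63.4
```

```text
pos [578.38  93.5  114.03] yaw 4.39 clk 23.05 F [-1.1 -2.5  4. ] T [-0.77   0.621  0.238] w 6.4 q [-0.54  0.74  0.55  1.79 -0.51  0.78  0.34]
shift tool [ 0.36 -0.48  0.22] turn -59.01
```

Emit:
{"name": "send_rows", "arguments": {"commands": [[0, 0, 0, 0, 3], [0, 0, 0, 0, 6], [0, 0, 0, 0, 6], [0, 0, 0, 0, 6]]}}

```text
clock: 23.45
eef_pos: [578.4, 93.5, 114.1]
tool_rot: [3.133, 0.015, -0.026]
force: [-2.1, -2.9, 4.2]
width: 6.4
```

```bash
python3 to.py 578.7 94 113.8 63.4
```

```text
pos [578.42  93.5  114.08] yaw -1.49 clk 23.45 F [-2.1 -2.9  4.2] T [-0.821  0.62   0.159] w 6.4 q [-0.56  0.75  0.57  1.79 -0.54  0.79  0.26]
shift tool [ 0.27 -0.51  0.27] turn -64.89
```

```bash
cat > tq.py <<'E'
from h import *
t=[];f=[]
for i in range(6):
    s=ctrl.read_state();t.append(s["torque"]);f.append(s["force"]);
    if i<5: ctrl.get_image("wrist")
r=s["tool_rot"];t=np.array(t);f=np.array(f)
print("clk",s["clock"],"pos",s["eef_pos"].round(2),"yaw",round(np.degrees(r[2]),2),"T",t.mean(0).round(3),"sdz",t[:,2].std().round(3),"F",f.mean(0).round(1),"w",round(s["width"],1),"tau7",s["tau"][6].round(3))
E
python3 tq.py
```

```text
clk 23.7 pos [578.37  93.46 114.03] yaw -1.57 T [-0.828  0.618  0.198] sdz 0.028 F [-1.8 -3.3  4.6] w 6.4 tau7 -0.189
```

Emit:
{"name": "send_rows", "arguments": {"commands": [[0, 0, 0, 0, 3], [0, 0, 0, 0, 6], [0, 0, 0, 0, 6]]}}

```text
clock: 24.0
eef_pos: [578.5, 93.4, 114.1]
tool_rot: [3.132, 0.014, -0.133]
force: [-2.8, -4.1, 4.2]
width: 6.4
```

```bash
python3 tq.py
```

```text
clk 24.25 pos [578.53  93.44 114.16] yaw -7.56 T [-0.815  0.631  0.168] sdz 0.023 F [-1.9 -3.4  4.7] w 6.5 tau7 -0.159
```

Emit:
{"name": "send_rows", "arguments": {"commands": [[0, 0, 0, 0, 3], [0, 0, 0, 0, 6], [0, 0, 0, 0, 6]]}}

```text
clock: 24.55
eef_pos: [578.6, 93.4, 114.3]
tool_rot: [3.13, 0.013, -0.237]
force: [-2.3, -2.9, 6.3]
width: 6.6
```

```bash
python3 tq.py
```

```text
clk 24.8 pos [578.59  93.4  114.28] yaw -13.54 T [-0.817  0.689  0.161] sdz 0.027 F [-2.4 -3.3  5.4] w 6.7 tau7 -0.176
```

Emit:
{"name": "send_rows", "arguments": {"commands": [[0, 0, 0, 0, 3], [0, 0, 0, 0, 6], [0, 0, 0, 0, 6]]}}

```text
clock: 25.1
eef_pos: [578.6, 93.3, 114.4]
tool_rot: [3.129, 0.011, -0.342]
force: [-1.7, -2.8, 6.2]
width: 6.3
```

```bash
python3 tq.py
```

```text
clk 25.35 pos [578.63  93.35 114.38] yaw -19.51 T [-0.783  0.709  0.205] sdz 0.031 F [-2.2 -3.3  5.8] w 6.1 tau7 -0.192
```

Emit:
{"name": "send_rows", "arguments": {"commands": [[0, 0, 0, 0, 3], [0, 0, 0, 0, 6], [0, 0, 0, 0, 6]]}}

```text
clock: 25.65
eef_pos: [578.7, 93.3, 114.5]
tool_rot: [3.128, 0.01, -0.446]
force: [-2.1, -3.7, 6.4]
width: 6.8
```

```bash
python3 tq.py
```

```text
clk 25.9 pos [578.7   93.31 114.49] yaw -25.48 T [-0.8    0.716  0.223] sdz 0.015 F [-2.3 -3.7  5.7] w 6.6 tau7 -0.211
```

Emit:
{"name": "send_rows", "arguments": {"commands": [[0, 0, 0, 0, 3], [0, 0, 0, 0, 6], [0, 0, 0, 0, 6]]}}

```text
clock: 26.2
eef_pos: [578.7, 93.3, 114.6]
tool_rot: [3.127, 0.008, -0.55]
force: [-2.4, -3.5, 6.7]
width: 6.5
```

```bash
python3 tq.py; python3 snap.py wrist ws 180 130 400 295
```

```text
clk 26.45 pos [578.76  93.28 114.65] yaw -31.45 T [-0.765  0.737  0.246] sdz 0.02 F [-2.7 -3.4  5.8] w 6.8 tau7 -0.23
scale 3.6363636363636362
```

View pics/wsc.png

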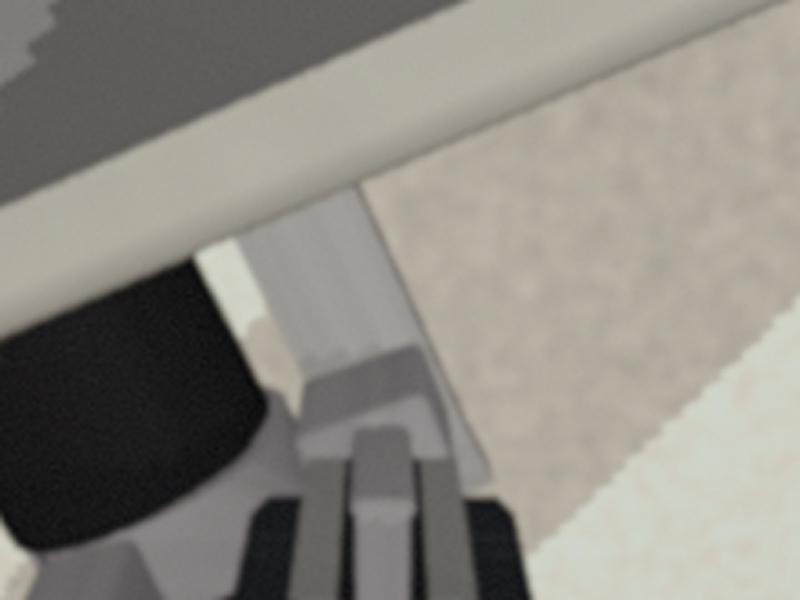

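The torque is now climbing by about 0.02 per 6° step (0.161, 0.205, 0.223, 0.246), so the saddle began bearing near yaw -15°. I aim for about 25 N, roughly 28° past contact.

Emit:
{"name": "send_rows", "arguments": {"commands": [[0, 0, 0, 0, 3], [0, 0, 0, 0, 6], [0, 0, 0, 0, 6]]}}

```text
clock: 26.8
eef_pos: [578.7, 93.3, 114.7]
tool_rot: [3.126, 0.007, -0.654]
force: [-2.2, -3.7, 6.4]
width: 6.2
```

```bash
python3 tq.py
```

```text
clk 27.05 pos [578.69  93.29 114.77] yaw -37.4 T [-0.76   0.764  0.26 ] sdz 0.015 F [-2.  -3.4  6.2] w 6.6 tau7 -0.255
```

Emit:
{"name": "send_rows", "arguments": {"commands": [[0, 0, 0, 0, 3], [0, 0, 0, 0, 6], [0, 0, 0, 0, 6]]}}

```text
clock: 27.35
eef_pos: [578.7, 93.3, 114.8]
tool_rot: [3.126, 0.005, -0.758]
force: [-3.0, -3.7, 6.0]
width: 6.1
```

```bash
python3 tq.py
```

```text
clk 27.6 pos [578.73  93.28 114.91] yaw -43.35 T [-0.748  0.774  0.277] sdz 0.028 F [-2.6 -3.2  6.1] w 6.2 tau7 -0.278
```

Torque is now about 0.10 above the free value, and the angle past contact is about 0.49 rad. Both indicate 20 to 25 N, the middle of the window. I'll release.

Emit:
{"name": "send_rows", "arguments": {"commands": [[20, 0, 0, 0, 0], [20, 0, 0, 0, 0], [20, 0, 0, 0, 0]]}}

```text
clock: 27.9
eef_pos: [578.9, 94.4, 114.5]
tool_rot: [3.127, 0.005, -0.756]
force: [-0.0, -0.4, -0.4]
width: 20.0
```

```bash
python3 tq.py; python3 snap.py wrist wt 180 130 400 295
```

```text
clk 28.15 pos [578.76  93.5  114.78] yaw -43.35 T [ 0.003 -0.012 -0.005] sdz 0.028 F [-0.1 -0.1 -0.1] w 19.9 tau7 -0.0
scale 3.6363636363636362
```

View pics/wtc.png

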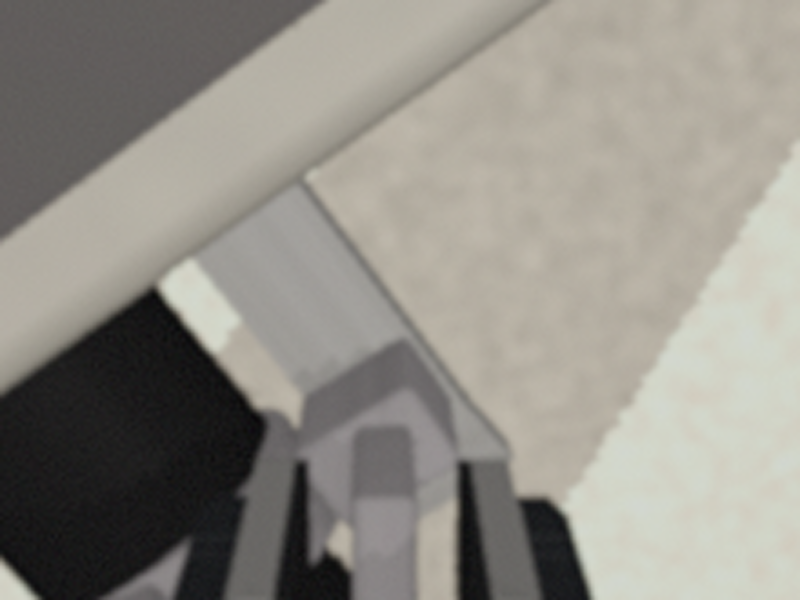

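Released cleanly, with forces at zero. As a check that the snugness survived letting go, I'll re-grip with no side load, nudge 3° and re-read.

Emit:
{"name": "send_rows", "arguments": {"commands": [[0, 0, 0, 0, 0], [0, 0, 0, 0, 0], [0, 0, 0, 0, 0], [0, 0, 0, 0, 0]]}}

```text
clock: 28.6
eef_pos: [578.9, 93.0, 115.0]
tool_rot: [3.126, 0.004, -0.757]
force: [-0.3, -1.2, 2.5]
width: 6.2
```

```bash
python3 tq.py
```

```text
clk 28.85 pos [578.89  93.07 114.97] yaw -43.35 T [-0.3    0.11   0.262] sdz 0.015 F [-0.3 -1.4  2.3] w 6.2 tau7 -0.276
```

Emit:
{"name": "send_rows", "arguments": {"commands": [[0, 0, 0, 0, 2], [0, 0, 0, 0, 3], [0, 0, 0, 0, 3]]}}

```text
clock: 29.15
eef_pos: [578.8, 93.0, 115.0]
tool_rot: [3.125, 0.003, -0.81]
force: [-0.4, -1.5, 2.7]
width: 6.2
```

```bash
python3 tq.py
```

```text
clk 29.4 pos [578.86  93.02 114.98] yaw -46.35 T [-0.392  0.217  0.357] sdz 0.016 F [-0.4 -1.9  2.6] w 6.5 tau7 -0.348
```

The torque held at 0.26 on re-grip and 0.36 after 3°. It cannot exceed the sliding torque (0.25 + 0.05 per 10 N), so the saddle force is at least about 21 N. By angle it is about 27 to 29 N. That is snug, so I'll release and withdraw.

Emit:
{"name": "send_rows", "arguments": {"commands": [[20, 0, 0, 0, 0], [20, 0, 0, 0, 0], [20, 0, 0, 0, 0], [20, 0, 0, -5, 0], [20, 0, 0, -12, 0]]}}

```text
clock: 29.9
eef_pos: [578.8, 93.2, 127.1]
tool_rot: [3.125, 0.004, -0.809]
force: [-0.6, 0.0, -0.0]
width: 19.8
```

Emit:
{"name": "send_rows", "arguments": {"commands": [[20, 0, 0, -20, 0], [20, 0, 0, -45, 0], [20, 0, 0, -80, 0], [20, 0, 0, -120, 0], [20, 0, 0, -120, 0]]}}

```text
clock: 30.4
eef_pos: [584.1, 93.3, 253.0]
tool_rot: [3.133, -0.002, -0.809]
force: [-0.2, -0.9, 1.0]
width: 20.0
```

```bash
python3 to.py 520 60 240 82.9;python3 snap.py wrist wu; python3 snap.py scene su 270 90 430 210;python3 snap.py scene su2
```

```text
pos [584.06  93.29 253.  ] yaw -46.38 clk 30.4 F [-0.2 -0.9  1. ] T [-0.072 -0.086 -0.003] w 20.0 q [-0.74  0.67  0.93  1.65 -0.57  1.12 -0.47]
shift tool [-20.13  69.23  13.53] turn -129.28
scale 5.0
```

View pics/wu.png

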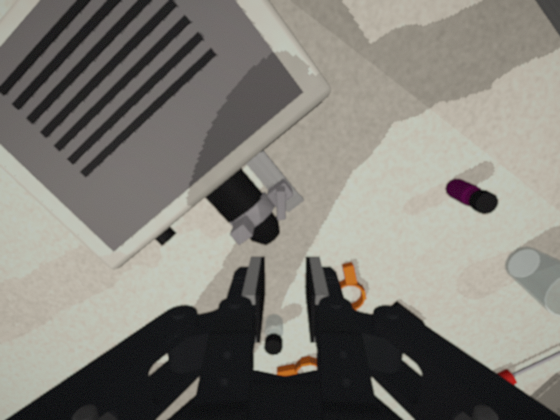

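View pics/suc.png

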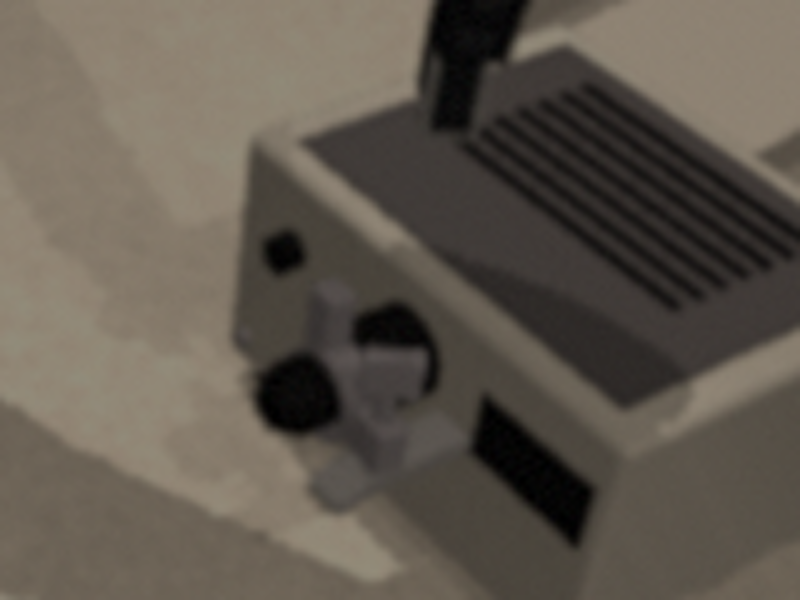

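View pics/su2.png

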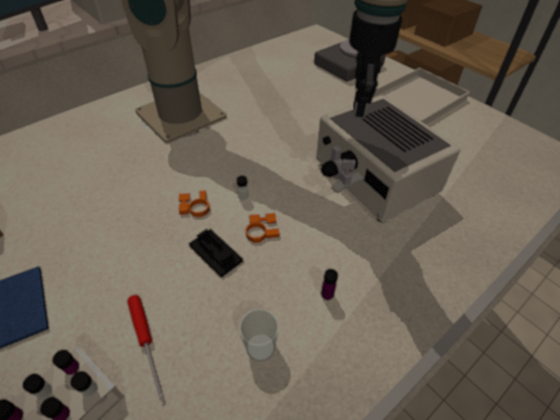

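```bash
python3 - <<'E'
import cv2
t=cv2.imread("pics/wu.png")[145:255,195:315];cv2.imwrite("pics/wuc.png",cv2.resize(t,None,fx=5.4,fy=5.4,interpolation=cv2.INTER_CUBIC))
E
python3 snap.py top tu 170 175 250 235
```

```text
scale 10.0
```

View pics/wuc.png

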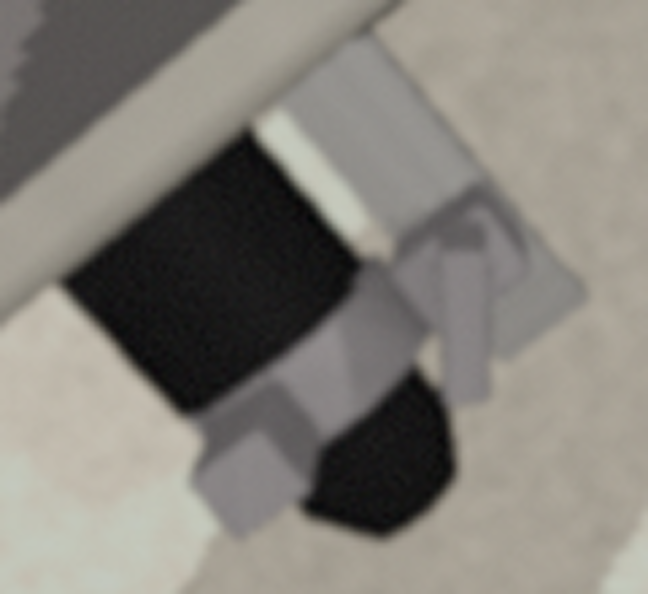

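The band is flush along the whole shoulder and upright, with its housing over the rest, and the gripper is clear. Handing in.

```bash
python3 -c "
from cell import ctrl
print(ctrl.read_state()['force']);print(ctrl.finish_job())"
```

```text
[-0.00703695 -0.62025261 -0.54447137]
the job is handed in; nothing more can be done
None
```

The clamp is on the stub, home against the collar, tightened and released, and I handed the job in at about 30 s. No verdict was reported.

- **Seating:** I slid the clamp on until it touched the collar with about 3 N. The last close-up shows no gap along the shoulder, the clamp upright and the screw housing over the rest.
- **Tightening:** I turned the wing about 110° clockwise. Contact began roughly 0.55 rad before the end. The held torque rose from about 0.18 to 0.28 N m, and a re-grip plus a further 3° nudge held 0.36 N m. I put the saddle force at 21 to 29 N; it is inferred, not measured directly.
- **Bystanders:** the vials, beaker and screwdriver look unmoved in the last scene picture. I did not measure them. The gripper is clear of everything and reads close to zero force.

**What disagreed:**
- **Fingertip position:** the tips stood about 25 mm or more farther back than the stated tool offset. My first grasp closed above the lug.
- **Collar contact:** after I corrected the grip height, the front finger touched the collar with 4.5 N, then 10.5 N while opening. I let go and gripped the lug higher.
- **Lateral position:** the band's outline and the lug edge differed by up to 2 mm in sideways position. I steered between them and used force feedback.

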